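# Scoop the frozen potato cakes into the pot

### The job

Take the lid off the pot and lay it flat on the free part of the narrow shelf of the pegboard. Put all the frozen potato cakes from the board on the flat scoop, carry the scoop level, with all of them on it together, until its mouth is over the pot, and tip them in; never tilt the scoop away from the pot. Then lay the empty scoop flat in the middle of the cork mat, put the lid back on the pot so that it sits flat and centred, and leave everything else where it is.

Things in the scene. Friction and masses are not known exactly. Their poses are not given: they have to be found in the camera images.
- lid_knob (a point): Flat aluminium pot lid, a disc 166 mm wide and 5 mm thick with a black round knob in its middle. The knob's grip is 24 mm wide and reaches from 15 to 38 mm above the lid's underside. This point is the middle of the knob's grip, 26 mm above the lid's underside. z points up. Weighs about 0.2 kg. It starts lying on the pot's rim.
- pot_rim (a point): Steel pot fixed in place on a cork trivet: outside 160 mm wide, inside 152 mm wide, inner floor 75 mm below the rim. This point is the centre of its mouth at rim height (88 mm above the bench). z points up. Two small loop handles stand out 24 mm, 18 mm below the rim.
- shelf_spot (a point): Good place for the lid's centre on the free part of the pegboard's narrow shelf: a point on its top face, 90 mm above the bench. x is level and points square into the pegboard, whose face is 98 mm beyond; the shelf's front edge is 27 mm the other way. y runs along the shelf, which goes on 150 mm to its -y end and 250 mm to its +y end; the jar's centre is 170 to 190 mm away to +y.
- panel: White pegboard, 460 mm long (its y), 380 mm high, upright and fixed on the bench, its face towards its -x; origin on the bench under the face's middle. Three wooden pegs stick out 45 mm at 335 mm height; the red gasket, sieve and small white scoop hanging there stand out up to 40 mm and reach down to 200 mm above the bench.
- mat: Cork mat lying fixed on the bench, 210 mm (its x) by 140 mm (its y), 4 mm thick. Origin at the centre of its underside.
- scoop_pan (a point): Flat aluminium bench scoop. Point: centre of its pan's inner floor, 3 mm above its underside. Its x axis points to the open mouth, z up out of the pan. The pan is 146 mm long (x) and 94 mm wide outside, 88 mm inside, with 25 mm high walls on both sides and at the back (-x), none at the mouth. Scoop weighs 0.18 kg. It starts lying on the mat, empty.
- scoop_lip (a point): Middle of the scoop's mouth edge, on the inner floor, 73 mm ahead of scoop_pan along its x. Same axes.
- scoop_grip (a point): Middle of the part of the scoop's handle that is best gripped: a straight black bar with flat sides, 20 mm wide (y), 18 mm high, 90 mm long (x), running level straight back from the pan. This point is 115 mm behind scoop_pan along -x, 42 mm behind the back wall, and 40 mm above the scoop's underside. Same axes.
- board: Wooden board lying fixed on the bench, 120 mm (x) by 330 mm (y), 12 mm thick; origin at the centre of its underside. The cakes start on it.
- cake0_c (a point): Hard-frozen potato cake, a round golden-brown disc 38 mm wide and 20 mm high, lying flat, 30 g, slippery (friction about 0.35, so it slides off a surface tilted about 20 degrees or more). This point is its centre. Between 2 and 4 such cakes are present; None if absent.
- cake1_c (a point): Hard-frozen potato cake, a round golden-brown disc 38 mm wide and 20 mm high, lying flat, 30 g, slippery (friction about 0.35, so it slides off a surface tilted about 20 degrees or more). This point is its centre. Between 2 and 4 such cakes are present; None if absent.
- cake2_c (a point): Hard-frozen potato cake, a round golden-brown disc 38 mm wide and 20 mm high, lying flat, 30 g, slippery (friction about 0.35, so it slides off a surface tilted about 20 degrees or more). This point is its centre. Between 2 and 4 such cakes are present; None if absent.
- cake3_c (a point): Hard-frozen potato cake, a round golden-brown disc 38 mm wide and 20 mm high, lying flat, 30 g, slippery (friction about 0.35, so it slides off a surface tilted about 20 degrees or more). This point is its centre. Between 2 and 4 such cakes are present; None if absent.
- jar: Bystander, leave alone: glass storage jar, 84 mm wide, 118 high, with hinged steel clasp, standing on the far half of the shelf. Origin at the middle of its underside.
- mug: Bystander, leave alone: white mug, 80 mm wide, 90 high. Origin at the middle of its underside.
- mill: Bystander, leave alone: wooden pepper mill, 52 mm wide, 140 high. Origin at the middle of its underside.
- can: Bystander, leave alone: food can, 66 mm wide, 85 high. Origin at the middle of its underside.
- oil: Bystander, leave alone: small bottle, 60 mm wide, 130 high. Origin at the middle of its underside.
- spatula: Bystander, leave alone: kitchen spatula lying on the bench. Origin at the middle of its underside; it lies along its x.
- bowl: Bystander, leave alone: white bowl, 120 mm wide, 50 high. Origin at the middle of its underside.
Things that resemble listed ones, but are neither listed nor needed, are in the scene too. What is shaped like the part that bears cake0_c but pink is not meant. What is shaped like the part that bears cake2_c but green is not meant.

How it is judged:
By the outcome, as a careful person would: the job done as asked, in the order asked, and still so for the second after the job is handed in, with the robot touching nothing.
Of cake0, cake1, cake2, cake3 only 2 to 4 are there at a start; the rules pass over those that are not, and their reading is None.
At some moment in a run one of cake0, cake1, cake2, cake3 may be knocked a few centimetres aside while the robot is not near it.
It also fails if it takes over 210 s, if anything falls off the work surface, if the arm or the gripper's body presses on something with over 40 N, if the wrist force passes 120 N, or if a joint passes its speed limit or range.

### The arm

A 6-joint arm with a two-finger parallel gripper is mounted at the origin on the work surface. World frame = base frame: x ahead of the robot, y to its left, z up, the work surface at z = 0. Lengths are in m, angles in rad, forces in N, time in s.
With the tool pointing down it reaches from about 0.25 to 0.775 m from the base axis. Payload 4 kg.
Tool frame: the origin (TCP) lies midway between the tips of the shut fingers; the grasp point (between the pads) lies 19 mm behind it; z points along the fingers, y is the line along which they close (so a half turn about z gives the same grasp; the last joint's range is limited). The gripper opens to 94 mm and grips with 3 to 60 N. Pads are 16 mm wide; open, the fingers measure 119 mm over their backs; the gripper's body (75 mm by 177 mm) begins 78 mm behind the grasp point.
Start: joints at [1.161, 0.087, 1.371, -0, 1.684, -0.103], TCP at [0.166, 0.524, 0.177] pointing down, gripper open.
Joint ranges: [-3.1, 3.1], [-0.76, 2.03], [0.27, 2.55], [-1.08, 4.22], [0.17, 2.65], [-2.57, 2.57]. Speed limits (rad/s): [2.79, 2.79, 3.14, 3.14, 3.14, 3.14].

### API

Orientations are given as [roll, pitch, yaw] about the fixed x, y, z axes, in that order (R = Rz(yaw) Ry(pitch) Rx(roll)).
In Python, from bench import get_obs, snapshot, close_job gives the robot as it stands. The module is installed in compiled form; this text tells all that it offers.
- The arm moves only by the tool drive_tool, never from a script. Its argument "commands" is a list of rows, each a list of 6 numbers: the shift along the tool's x, y, z in units of 0.04 m (1.0 is 0.04 m), then the turn, a rotation vector about the tool's x, y, z in units of 0.1 rad (1.0 is 0.1 rad). In form: [[dx, dy, dz, wx, wy, wz], ...]. A call has 1 to 20 rows; each row shifts and turns the commanded pose from where the row before left it, along the tool's axes as they then stand; what a row does not reach is not made up. A row lasts 1/8 s, in which the tool goes at most 62.5 mm and 10.7 degrees, less where a joint would pass 70% of its speed; a pose out of reach is approached as far as the arm can. A call with a number of a shift or a turn outside -1 to 1 is refused whole. A call with a gripper value outside its range is refused whole. "gripper" is the closure, from 0 (fully open) to 1 (shut), set as the call begins (left out, the last holds). The fingers move at their own pace and stop on an object; the grip force is fixed at half the most. Time passes only in rows, so rows that do not move let the fingers close. It gives the time, the measured TCP pose, the force, the opening and the grip force at its end, in the units of the state.
- get_obs(): the state, without advancing time (a new reading comes with each control period).
- snapshot(name): name is "scene" or "top" or "wrist"; returns a dict with "image" (420x560x3 uint8, blue, green, red), "range_z" (420x560 float32, m along the optical axis (not along the pixel's ray), 0 where there is no reading), "fx", "fy", "cx", "cy" (pixels), "k1" (the pictures are not rectified: a ray, as slopes to the right and down, at radius r is drawn at 1 + k1 r^2 times it, then the intrinsics apply), "rvec" (rotation vector, rad) and "tvec" (3), from world to camera coordinates, as OpenCV has them. Camera axes: x right, y down, z forward; pixel columns grow to the right and rows downward; lengths in m; the calibration is good to about 2 mm. A picture is of the moment at which its call begins.
- close_job(): hands the job in; it is judged then, once.
The state is a dict: "time": time; "joint_positions": joint angles; "qvel": joint speeds; "joint_torque": joint torques, N m; "tool_pos": TCP position; "ee_rot": TCP orientation; "wrist_force": force on the tool from outside, world axes, zero at the start; "wrist_torque": the same for the moment, N m; "width": finger opening in m; "finger_force": force on a finger pad.
Only numpy, scipy, OpenCV 4.12 (cv2) and the standard library are available. Lean on these libraries where they do the work, as an engineer would, in place of code of your own. Each camera call takes 0.05 s, during which the arm holds its last target. There are 200 camera calls.

## Working session

There is one attempt and no reset: what is moved stays moved. The work goes in short steps, Python scripts to look and compute and a tool call to move; the robot and the scene stay as the last step left them, time stands still between calls to the robot, and variables do not carry over. Pictures are saved under pics/ and viewed, at most 17 in all, crops included, and the job is handed in when it is done.

Besides the shell and the picture viewer there is one more tool, called after ">>>" in YAML: its name, and indented under it one key for each argument. drive_tool: Moves the arm, as the interface text tells. Its arguments: {"type":"object","properties":{"commands":{"type":"array"},"gripper":{"type":"number"}},"required":["commands"]}

```bash
mkdir -p pics
cat > h.py <<'E'
import numpy as np, cv2
from bench import get_obs, snapshot
from scipy.spatial.transform import Rotation as R
def save(s,n): cv2.imwrite(f'pics/{n}.png',s['image']); np.savez(f'pics/{n}.npz',**{k:np.asarray(v) for k,v in s.items()})
def load(n): return dict(np.load(f'pics/{n}.npz'))
def ray(s,u,v):
    x=(np.atleast_1d(u)-s['cx'])/s['fx'];y=(np.atleast_1d(v)-s['cy'])/s['fy'];a,b=x.copy(),y.copy()
    for _ in range(10):
        k=1+s['k1']*(a*a+b*b);a=x/k;b=y/k
    M=cv2.Rodrigues(np.float64(s['rvec']))[0];d=np.c_[a,b,np.ones_like(a)]
    return -M.T@np.ravel(s['tvec']),d@M   # centre, world dirs (cam z=1)
def onz(s,u,v,z):
    c,d=ray(s,u,v);return c+d*((z-c[2])/d[:,2])[:,None]
def pts(s):
    v,u=np.mgrid[:420,:560];c,d=ray(s,u.ravel(),v.ravel())
    return (c+d*s['range_z'].reshape(-1,1)).reshape(420,560,3)
def obs():
    o=get_obs();print(round(o['time'],2),np.round(o['tool_pos'],4),np.round(o['ee_rot'],4),np.round(o['wrist_force'],1),round(o['width'],4),o['finger_force'])
    return o
E
python3 - <<'E'
from h import *
obs()
for n in('scene','top','wrist'):
    s=snapshot(n);save(s,n+'0')
    print(n,ray(s,280,210))
a=[cv2.imread(f'pics/{n}0.png') for n in('scene','top')]
E
```

```text
0.0 [0.1659 0.5238 0.1762] [-3.1394e+00 -2.0000e-04  2.8348e+00] [ 0.5 -0.5 -0.5] 0.0941 0.0
scene (array([1.29564767, 0.87530837, 0.91421899]), array([[-0.50417876, -0.64603132, -0.57317232]]))
top (array([ 0.2862664 , -0.04605267,  1.39339953]), array([[ 0.21024432,  0.03123318, -0.97723412]]))
wrist (array([0.09813159, 0.54638525, 0.38342472]), array([[ 0.22849997, -0.07928354, -0.97032971]]))
```

View pics/top0.png

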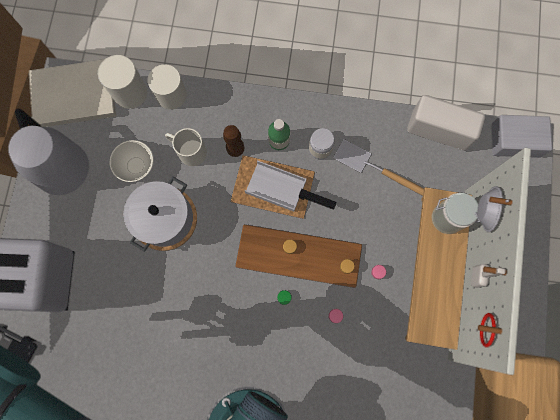

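View pics/scene0.png

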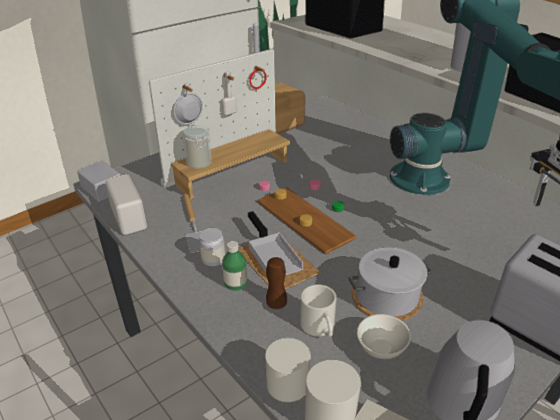

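The top view shows the lid and knob at (154,210) on the pot and the scoop on the mat at (278,187) with its handle at (318,200). The cakes are at (290,246) and (347,266). Possible mix-ups are the pink discs at (379,271) and (336,316) and the green disc at (284,297). The two golden-brown discs on the board are the right ones. The shelf is at (440,270) with the jar at (460,212).

```bash
cat > m.py <<'E'
from h import *
s=load('top0');P=pts(s);I=s['image'];hsv=cv2.cvtColor(I,cv2.COLOR_BGR2HSV)
def fitz(lo,hi,box):
    x0,y0,x1,y1=box;m=np.zeros((420,560),bool);m[y0:y1,x0:x1]=1
    return m&(P[...,2]>lo)&(P[...,2]<hi)
def big(m):
    n,l,st,c=cv2.connectedComponentsWithStats(m.astype(np.uint8));return l==1+np.argmax(st[1:,4])
# lid
m=big(fitz(.085,.1,(100,160,210,260)));c=max(cv2.findContours(m.astype(np.uint8),0,1)[0],key=cv2.contourArea)[:,0]
q=onz(s,c[:,0],c[:,1],.093);(cx,cy),r=cv2.minEnclosingCircle(np.float32(q[:,:2]));print('lid',cx,cy,r,np.median(P[m][:,2]))
k=big(fitz(.105,.14,(130,190,180,230)));v,u=np.nonzero(k);print('knob top',P[k].mean(0),P[k][:,2].max())
for n,(b) in {'c0':(278,236,302,256),'c1':(338,256,357,275)}.items():
    m=big(fitz(.027,.04,b));print(n,P[m].mean(0),m.sum(),cv2.minEnclosingCircle(np.float32(P[m][:,:2])))
for n,b,lo,hi in(('board',(230,215,370,295),.008,.016),('shelf',(395,175,480,360),.08,.1),('mat',(225,150,325,225),.002,.007),('scooprim',(240,160,312,215),.022,.036),('handle',(295,185,345,215),.04,.07)):
    m=big(fitz(lo,hi,b));rc=cv2.minAreaRect(np.float32(P[m][:,:2]));print(n,m.sum(),np.round(rc[0],4),np.round(rc[1],4),rc[2],np.median(P[m][:,2]));print(np.round(cv2.boxPoints(rc),3).tolist())
# panel face: top edge
m=fitz(.15,.5,(440,140,540,380))&(hsv[...,1]<40);q=P[m];print('panel',q.min(0),q.max(0))
m=fitz(.365,.39,(440,140,540,380));print('ptop',np.round(cv2.boxPoints(cv2.minAreaRect(np.float32(P[m][:,:2]))),3).tolist())
m=fitz(.1,.3,(430,180,480,235));print('jar',cv2.minEnclosingCircle(np.float32(P[big(fitz(.195,.25,(430,180,480,235)))][:,:2])))
g=cv2.resize(I[150:310,210:400],None,fx=4,fy=3.7);cv2.imwrite('pics/crop0.png',g)
E
python3 m.py
```

```text
lid 0.5158613324165344 0.31447944045066833 0.08409438282251358 0.09529670091032916
knob top [0.51527154 0.31344224 0.12355959] 0.13297364989824256
c0 [ 0.4849153  -0.04150056  0.03276778] 151 ((0.4855722188949585, -0.04183560982346535), 0.018942251801490784)
c1 [ 0.4541545  -0.19956349  0.03249124] 153 ((0.4539525806903839, -0.19978868961334229), 0.019186994060873985)
board 4074 [ 0.4665 -0.069 ] [0.3299 0.1204] 88.27552795410156 0.012296070675337889
[[0.4009999930858612, -0.23199999332427979], [0.5220000147819519, -0.23600000143051147], [0.5320000052452087, 0.09399999678134918], [0.41100001335144043, 0.09799999743700027]]
shelf 6756 [ 0.4689 -0.4293] [0.1291 0.423 ] 88.49812316894531 0.09043606629351952
[[0.25600001215934753, -0.4880000054836273], [0.6790000200271606, -0.49900001287460327], [0.6819999814033508, -0.3700000047683716], [0.2590000033378601, -0.35899999737739563]]
mat 1078 [0.6151 0.0494] [0.2556 0.1615] 53.444557189941406 0.004551638921457379
[[0.4740000069141388, -0.004999999888241291], [0.6039999723434448, -0.10100000351667404], [0.7559999823570251, 0.1040000021457672
[... 192 characters left out ...]
57, -0.06499999761581421], [0.7310000061988831, 0.05700000002980232], [0.7049999833106995, 0.0689999982714653]]
handle 307 [ 0.6206 -0.0977] [0.1017 0.0223] 75.72802734375 0.052922597208419964
[[0.597000002861023, -0.14399999380111694], [0.6190000176429749, -0.15000000596046448], [0.6439999938011169, -0.050999999046325684], [0.621999979019165, -0.04600000008940697]]
panel [ 0.24125231 -0.59257108  0.15001336] [ 0.70898304 -0.38703082  0.38698846]
ptop [[0.24899999797344208, -0.49900001287460327], [0.7070000171661377, -0.5120000243186951], [0.7080000042915344, -0.4950000047683716], [0.24899999797344208, -0.4819999933242798]]
jar ((0.604398250579834, -0.43659135699272156), 0.04748836159706116)
```

View pics/crop0.png

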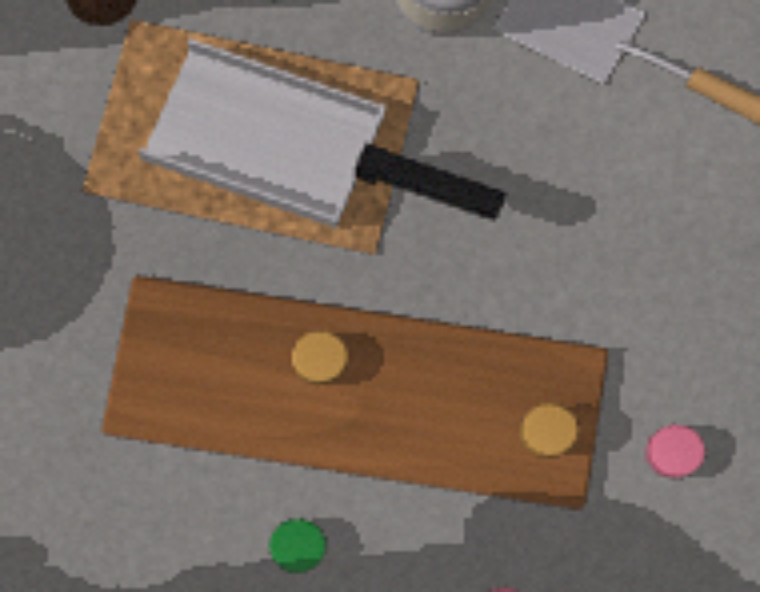

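The crop confirms two golden-brown cakes on the board. The pink disc (crop 676,451) and green disc (crop 297,545) lie off it. Next I go to the lid knob with yaw 90°.

>>> drive_tool:
  commands:
    - [0, 0, 0, 0, 0, 0.972]
    - [0, 0, 0, 0, 0, 0.972]
    - [0, 0, 0, 0, 0, 0.972]
    - [0, 0, 0, 0, 0, 0.972]
    - [0, 0, 0, 0, 0, 0.972]
    - [0, 0, 0, 0, 0, 0.972]
    - [0, 0, 0, 0, 0, 0.972]
    - [0, 0, 0, 0, 0, 0.972]
    - [0, 0, 0, 0, 0, 0.972]
    - [0, 0, 0, 0, 0, 0.972]
    - [0, 0, 0, 0, 0, 0.972]
    - [0, 0, 0, 0, 0, 0.972]
    - [0, 0, 0, 0, 0, 0.972]
  gripper: 0

```text
time: 1.78
tool_pos: [0.166, 0.5241, 0.1769]
ee_rot: [-3.141, 0.001, 1.568]
wrist_force: [-0.2, -1.2, -0.7]
width: 0.0941
finger_force: 0.0
```

>>> drive_tool:
  commands:
    - [-0.437, 0.728, 0, 0, 0, 0]
    - [-0.437, 0.728, 0, 0, 0, 0]
    - [-0.437, 0.728, 0, 0, 0, 0]
    - [-0.437, 0.728, 0, 0, 0, 0]
    - [-0.437, 0.728, 0, 0, 0, 0]
    - [-0.437, 0.728, 0, 0, 0, 0]
    - [-0.437, 0.728, 0, 0, 0, 0]
    - [-0.437, 0.728, 0, 0, 0, 0]
    - [-0.437, 0.728, 0, 0, 0, 0]
    - [-0.437, 0.728, 0, 0, 0, 0]
    - [-0.437, 0.728, 0, 0, 0, 0]
    - [-0.437, 0.728, 0, 0, 0, 0]
    - [0, 0, 0, 0, 0, 0]
    - [0, 0, 0, 0, 0, 0]

```text
time: 3.52
tool_pos: [0.5149, 0.315, 0.177]
ee_rot: [-3.14, -0.0, 1.571]
wrist_force: [0.1, -0.4, 0.3]
width: 0.094
finger_force: 0.0
```

```bash
cat >> h.py <<'E'
def plan(p,yaw=None,step=.035):
    "print the tool-frame shift units to p, and the turn to point down at yaw (turn first, then shift)"
    o=obs();M=R.from_euler('xyz',o['ee_rot'])
    if yaw is not None:
        T=R.from_euler('xyz',[np.pi,0,np.deg2rad(yaw)]);w=(M.inv()*T).as_rotvec()/.1;print('turn',np.round(w,2));M=T
    d=M.inv().apply(np.array(p)-o['tool_pos']);n=int(np.ceil(np.linalg.norm(d)/step));print('shift',np.round(d/.04,3),'rows',n,'each',np.round(d/.04/max(n,1),3))
E
cat > wl.py <<'E'
from h import *
import sys
s=snapshot('wrist');save(s,sys.argv[1])
E
python3 wl.py w1
python3 - <<'E'
from h import *
s=load('w1');P=pts(s);print(np.nanpercentile(P[...,2],[1,50,99]))
m=(P[...,2]>.108)&(P[...,2]<.135);n,l,st,c=cv2.connectedComponentsWithStats(m.astype(np.uint8))
for i in range(1,n):
    if st[i,4]>80:print(st[i],P[l==i].mean(0),cv2.minEnclosingCircle(np.float32(P[l==i][:,:2])))
plan([.5155,.314,.1])
t=load('top0');print('mat',onz(t,273.5,186.8,.004))
m=np.float32([[136,22],[418,80],[378,252],[85,190]])/[4,3.7]+[210,150];q=onz(t,m[:,0],m[:,1],.004);print(np.round(q,4))
P=pts(t)
for u in range(405,432,1):print(np.round(P[270,u],3)) if abs(P[270,u,2]-.09)<.02 else 0
E
```

```text
[-0.00194106  0.00518857  0.34418846]
[270 201  25  28 560] [0.51561161 0.317448   0.12431021] ((0.515620231628418, 0.31612837314605713), 0.011935863643884659)
3.58 [0.5147 0.3153 0.1772] [-3.1408e+00 -3.0000e-04  1.5721e+00] [0.1 0.  0.6] 0.0939 0.0
shift [-0.033  0.021  1.931] rows 3 each [-0.011  0.007  0.644]
mat [[0.64838649 0.02561994 0.004     ]]
[[ 0.7261  0.1212  0.004 ]
 [ 0.7081 -0.0823  0.004 ]
 [ 0.5719 -0.0718  0.004 ]
 [ 0.5907  0.136   0.004 ]]
[ 0.46  -0.366  0.089]
[ 0.46  -0.368  0.093]
[ 0.46  -0.369  0.095]
[ 0.461 -0.373  0.091]
[ 0.461 -0.376  0.09 ]
[ 0.462 -0.378  0.09 ]
[ 0.462 -0.382  0.088]
[ 0.463 -0.384  0.09 ]
[ 0.463 -0.386  0.091]
[ 0.463 -0.388  0.093]
[ 0.463 -0.391  0.091]
[ 0.464 -0.393  0.092]
[ 0.464 -0.396  0.091]
[ 0.465 -0.399  0.088]
[ 0.464 -0.4    0.094]
[ 0.466 -0.405  0.087]
[ 0.465 -0.406  0.092]
```

View pics/w1.png

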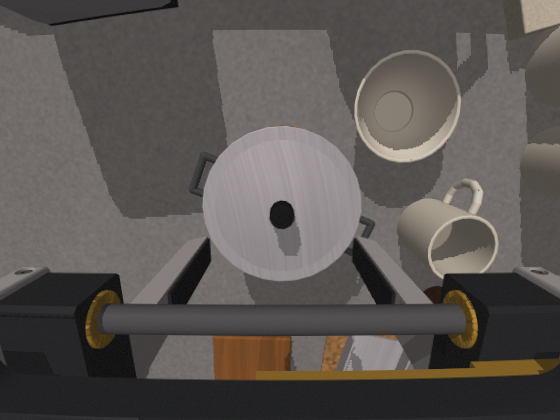

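Wrist view: the knob is at (282,214), centred between the fingers. I descend and grip.

>>> drive_tool:
  commands:
    - [0, 0.005, 0.5, 0, 0, 0]
    - [0, 0.005, 0.5, 0, 0, 0]
    - [0, 0.005, 0.5, 0, 0, 0]
    - [0, 0.005, 0.4, 0, 0, 0]
    - [0, 0, 0, 0, 0, 0]
    - [0, 0, 0, 0, 0, 0]

```text
time: 4.32
tool_pos: [0.5167, 0.3152, 0.1024]
ee_rot: [3.14, -0.001, 1.572]
wrist_force: [1.7, -0.2, 0.2]
width: 0.0937
finger_force: 0.0
```

>>> drive_tool:
  commands:
    - [0, 0, 0, 0, 0, 0]
    - [0, 0, 0, 0, 0, 0]
    - [0, 0, 0, 0, 0, 0]
    - [0, 0, 0, 0, 0, 0]
    - [0, 0, 0, 0, 0, 0]
    - [0, 0, 0, 0, 0, 0]
    - [0, 0, 0, 0, 0, 0]
    - [0, 0, 0, 0, 0, 0]
  gripper: 1

```text
time: 5.32
tool_pos: [0.5164, 0.3147, 0.1014]
ee_rot: [3.142, -0.0, 1.571]
wrist_force: [0.1, 1.4, 0.5]
width: 0.0177
finger_force: 0.0
```

>>> drive_tool:
  commands:
    - [0, 0, 0, 0, 0, 0]
    - [0, 0, 0, 0, 0, 0]

```text
time: 5.58
tool_pos: [0.5164, 0.3147, 0.1014]
ee_rot: [3.142, -0.0, 1.571]
wrist_force: [0.1, 0.5, 0.2]
width: 0.0008
finger_force: 0.0
```

```bash
python3 wl.py w2
```

```text
(no output)
```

View pics/w2.png

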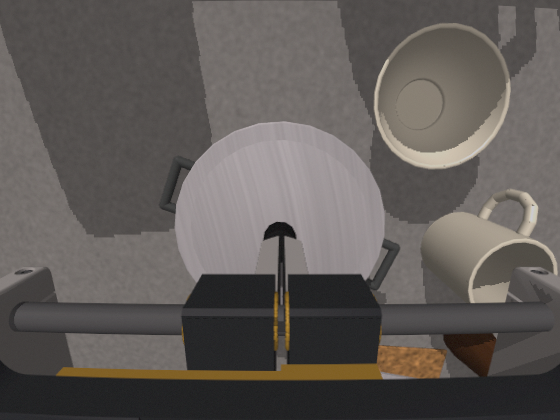

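The fingers shut in front of the knob, which is visible just behind the tips at (280,230). I open and re-measure with both cameras.

>>> drive_tool:
  commands:
    - [0, 0, 0, 0, 0, 0]
    - [0, 0, 0, 0, 0, 0]
    - [0, 0, 0, 0, 0, 0]
    - [0, 0, 0, 0, 0, 0]
    - [0, 0, 0, 0, 0, 0]
    - [0, 0, 0, 0, 0, 0]
    - [0, 0, 0, 0, 0, 0]
    - [0, 0, 0, 0, 0, 0]
    - [0, 0, 0, 0, 0, 0]
    - [0, 0, 0, 0, 0, 0]
  gripper: 0

```text
time: 6.88
tool_pos: [0.5165, 0.3147, 0.1014]
ee_rot: [3.142, -0.0, 1.571]
wrist_force: [0.3, -1.1, -1.2]
width: 0.0937
finger_force: 0.0
```

Run:
```python
from h import *
a=[]
for n in('wrist','top','scene'):
    s=snapshot(n);save(s,n+'3');P=pts(s)
    I=s['image'];
    if n=='wrist':
        m=(P[...,2]>.085)&(P[...,2]<.1)&(np.hypot(P[...,0]-.516,P[...,1]-.33)<.12)
        c=max(cv2.findContours(m.astype(np.uint8),0,1)[0],key=cv2.contourArea)[:,0];q=onz(s,c[:,0],c[:,1],.093);q=q[q[:,1]>.32];A=np.c_[2*q[:,:2],np.ones(len(q))]
        x=np.linalg.lstsq(A,(q[:,:2]**2).sum(1),rcond=None)[0];print('lid fit',x[:2],np.sqrt(x[2]+x[0]**2+x[1]**2))
        m=(P[...,2]>.106)&(P[...,2]<.135)&(np.hypot(P[...,0]-.516,P[...,1]-.315)<.03);print('knob w',P[m].mean(0),m.sum());v,u=np.nonzero(m);print(u.mean(),v.mean())
    if n=='top': crop=cv2.resize(I[170:260,100:220],(400,300),interpolation=2); a.append(crop)
    if n=='scene': a.append(cv2.resize(I[230:320,330:450],(400,300),interpolation=2))
cv2.imwrite('pics/c3.png',np.vstack([np.hstack(a),np.hstack([cv2.resize(load('wrist3')['image'],(400,300)),np.zeros((300,400,3),np.uint8)])]))
```

```text
lid fit [0.51517526 0.31636831] 0.08158586292146636
knob w [0.51559125 0.31814798 0.12344157] 1123
279.68032056990205 242.1754229741763
```

View pics/c3.png

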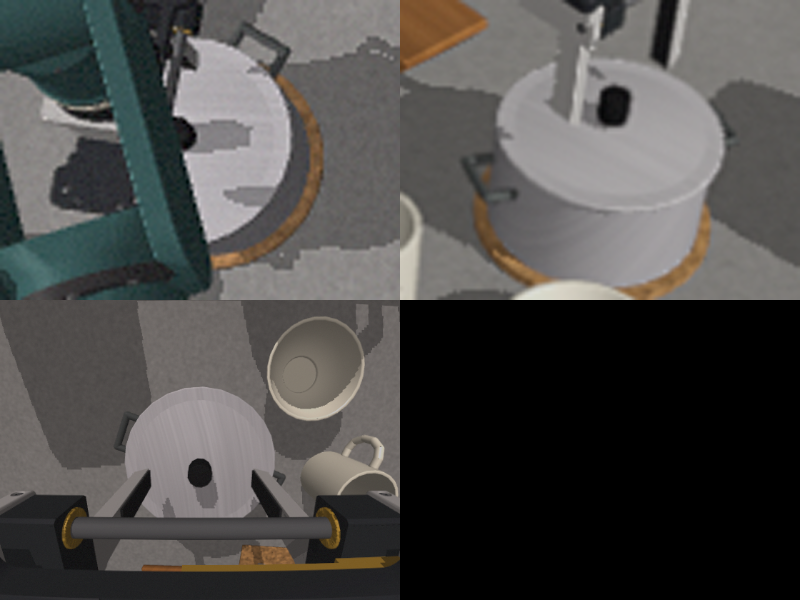

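Run:
```python
from h import *
for n in('wrist3','scene3','w2'):
    s=load(n);P=pts(s)
    for lo,hi in((.098,.112),(.112,.13),(.13,.15)):
        m=(P[...,2]>lo)&(P[...,2]<hi)&(abs(P[...,1]-.31)<.06)&(abs(P[...,0]-.5165)<.07)
        if n!='w2': m&=(abs(P[...,0]-.5165)>.03)
        if m.sum()>3:
          q=P[m];print(n,lo,m.sum(),np.round(q.min(0),3),np.round(np.median(q,0),3),np.round(q.max(0),3))
o=get_obs();print(o['joint_positions'])
```

```text
wrist3 0.098 309 [0.47  0.285 0.098] [0.485 0.317 0.098] [0.557 0.344 0.099]
wrist3 0.112 25 [0.467 0.309 0.128] [0.47  0.321 0.13 ] [0.566 0.325 0.13 ]
wrist3 0.13 836 [0.458 0.307 0.13 ] [0.563 0.323 0.141] [0.575 0.325 0.15 ]
scene3 0.098 71 [0.468 0.27  0.098] [0.547 0.326 0.099] [0.575 0.362 0.101]
scene3 0.112 8 [0.467 0.306 0.128] [0.469 0.315 0.129] [0.566 0.323 0.13 ]
scene3 0.13 99 [0.46  0.304 0.13 ] [0.472 0.318 0.143] [0.579 0.327 0.15 ]
w2 0.098 2690 [0.47  0.279 0.098] [0.513 0.326 0.098] [0.558 0.363 0.112]
w2 0.112 376 [0.504 0.304 0.112] [0.516 0.325 0.125] [0.527 0.328 0.129]
w2 0.13 376 [0.504 0.323 0.13 ] [0.516 0.325 0.142] [0.529 0.325 0.15 ]
[4.53565055e-01 2.33936348e-01 1.35392000e+00 2.72664821e-05
 1.55363205e+00 4.53146008e-01]
```

Run:
```python
from h import *
s=load('scene3')
for z in(.1,.11,.12,.128,.14):print(z,onz(s,383.,266.6,z),onz(s,394.5,261.5,z))
print(s['range_z'][255:270,378:388].round(3)); print(pts(s)[255:270,383].round(3))
```

```text
0.1 [[0.53619198 0.30026659 0.1       ]] [[0.50058252 0.30572948 0.1       ]]
0.11 [[0.54551939 0.30732908 0.11      ]] [[0.51034728 0.31272488 0.11      ]]
0.12 [[0.55484681 0.31439158 0.12      ]] [[0.52011204 0.31972028 0.12      ]]
0.128 [[0.56230874 0.32004157 0.128     ]] [[0.52792385 0.3253166  0.128     ]]
0.14 [[0.57350163 0.32851657 0.14      ]] [[0.53964156 0.33371108 0.14      ]]
[[1.158 1.151 1.154 1.15  1.149 1.152 1.154 1.155 1.272 1.265]
 [1.16  1.155 1.155 1.152 1.15  1.15  1.15  1.161 1.262 1.259]
 [1.157 1.157 1.153 1.153 1.151 1.156 1.157 1.26  1.258 1.259]
 [1.161 1.161 1.157 1.155 1.152 1.155 1.159 1.254 1.251 1.254]
 [1.165 1.161 1.157 1.158 1.151 1.154 1.162 1.254 1.25  1.252]
 [1.163 1.164 1.16  1.156 1.151 1.158 1.161 1.245 1.245 1.249]
 [1.164 1.168 1.16  1.159 1.157 1.161 1.163 1.249 1.243 1.242]
 [1.165 1.159 1.161 1.155 1.158 1.165 1.164 1.24  1.242 1.243]
 [1.172 1.168 1.163 1.161 1.164 1.158 1.169 1.238 1.237 1.235]
 [1.169 1.165 1.164 1.162 1.167 1.17  1.237 1.233 1.235 1.233]
 [1.233 1.17  1.163 1.164 1.163 1.169 1.231 1.23  1.23  1.234]
 [1.231 1.228 1.166 1.161 1.17  1.169 1.228 1.227 1.233 1.224]
 [1.233 1.227 1.226 1.226 1.175 1.175 1.226 1.229 1.223 1.228]
 [1.226 1.223 1.22  1.225 1.223 1.177 1.219 1.219 1.225 1.218]
 [1.221 1.222 1.218 1.218 1.219 1.218 1.223 1.219 1.218 1.221]]
[[0.571 0.322 0.169]
 [0.573 0.324 0.168]
 [0.57  0.322 0.163]
 [0.571 0.323 0.161]
 [0.572 0.325 0.16 ]
 [0.571 0.324 0.155]
 [0.57  0.324 0.152]
 [0.568 0.323 0.147]
 [0.573 0.327 0.15 ]
 [0.567 0.323 0.14 ]
 [0.568 0.324 0.139]
 [0.569 0.325 0.137]
 [0.566 0.323 0.131]
 [0.566 0.323 0.128]
 [0.541 0.305 0.098]]
```

Run:
```python
from h import *
s=load('w2');P=pts(s)
for u in(266,272,296):
    for v in range(226,246,2):print(u,v,P[v,u].round(4),s['image'][v,u])
```

```text
266 226 [0.505  0.3213 0.0967] [154 152 160]
266 228 [0.505  0.3202 0.0983] [131 128 135]
266 230 [0.5055 0.3212 0.1062] [20 19 19]
266 232 [0.5059 0.322  0.1135] [24 22 25]
266 234 [0.5061 0.3224 0.119 ] [19 21 21]
266 236 [0.5064 0.3224 0.1231] [24 23 24]
266 238 [0.5065 0.3221 0.1262] [33 34 34]
266 240 [0.5072 0.325  0.1381] [126 129 136]
266 242 [0.5072 0.3242 0.1396] [125 129 136]
266 244 [0.5075 0.3247 0.1443] [126 128 135]
272 226 [0.5101 0.3258 0.1112] [21 20 21]
272 228 [0.5102 0.3258 0.116 ] [25 28 25]
272 230 [0.5104 0.3261 0.1215] [25 21 26]
272 232 [0.5104 0.3254 0.1235] [23 25 26]
272 234 [0.5105 0.3244 0.1249] [29 28 28]
272 236 [0.5105 0.3233 0.1257] [36 34 36]
272 238 [0.5108 0.3249 0.1342] [126 128 135]
272 240 [0.5109 0.3251 0.1384] [125 128 135]
272 242 [0.511  0.325  0.1418] [126 129 135]
272 244 [0.5111 0.3247 0.1444] [125 128 134]
296 226 [0.5278 0.3218 0.0983] [148 147 154]
296 228 [0.5278 0.3204 0.0991] [147 145 153]
296 230 [0.5279 0.3185 0.098 ] [144 144 151]
296 232 [0.5278 0.3173 0.0992] [145 143 151]
296 234 [0.5279 0.3154 0.0984] [123 120 127]
296 236 [0.5273 0.3177 0.1098] [107 106 112]
296 238 [0.527  0.3185 0.1162] [ 98  98 102]
296 240 [0.5259 0.3244 0.1366] [125 128 135]
296 242 [0.5257 0.3248 0.1413] [125 128 134]
296 244 [0.5255 0.3248 0.1445] [126 128 135]
```

The real fingertips sit about 26 mm above the reported TCP, measured at z≈0.127 with a reading of 0.101 both open and shut. So I treat tip z as reading + 0.026, lower by 26 mm and grip.

>>> drive_tool:
  commands:
    - [0.02, -0.02, 0.3, 0, 0, 0]
    - [0.02, 0, 0.2, 0, 0, 0]
    - [0, 0, 0.15, 0, 0, 0]
    - [0, 0, 0, 0, 0, 0]
    - [0, 0, 0, 0, 0, 0]

```text
time: 7.65
tool_pos: [0.5158, 0.3164, 0.0756]
ee_rot: [3.141, -0.0, 1.571]
wrist_force: [0.1, 1.0, -0.3]
width: 0.0939
finger_force: 0.0
```

>>> drive_tool:
  commands:
    - [0, 0, 0, 0, 0, 0]
    - [0, 0, 0, 0, 0, 0]
    - [0, 0, 0, 0, 0, 0]
    - [0, 0, 0, 0, 0, 0]
    - [0, 0, 0, 0, 0, 0]
    - [0, 0, 0, 0, 0, 0]
    - [0, 0, 0, 0, 0, 0]
    - [0, 0, 0, 0, 0, 0]
    - [0, 0, 0, 0, 0, 0]
    - [0, 0, 0, 0, 0, 0]
  gripper: 1

```text
time: 8.9
tool_pos: [0.5155, 0.3163, 0.0754]
ee_rot: [-3.141, -0.0, 1.571]
wrist_force: [-0.2, -0.1, -0.0]
width: 0.0229
finger_force: 30.0
```

>>> drive_tool:
  commands:
    - [0, 0, -0.2, 0, 0, 0]
    - [0, 0, -0.4, 0, 0, 0]
    - [0, 0, -0.5, 0, 0, 0]
    - [0, 0, -0.4, 0, 0, 0]
    - [0, 0, 0, 0, 0, 0]

```text
time: 9.52
tool_pos: [0.5169, 0.3169, 0.1381]
ee_rot: [3.137, -0.002, 1.571]
wrist_force: [0.4, 0.8, -2.8]
width: 0.0234
finger_force: 30.0
```

>>> drive_tool:
  commands:
    - [-0.4, -0.06, 0, 0, 0, 0]
    - [-0.7, -0.1, 0, 0, 0, 0]
    - [-0.98, -0.13, 0, 0, 0, 0]
    - [-0.98, -0.13, 0, 0, 0, 0]
    - [-0.98, -0.13, 0, 0, 0, 0]
    - [-0.98, -0.13, 0, 0, 0, 0]
    - [-0.98, -0.13, 0, 0, 0, 0]
    - [-0.98, -0.13, 0, 0, 0, 0]
    - [-0.98, -0.13, 0, 0, 0, 0]
    - [-0.98, -0.13, 0, 0, 0, 0]
    - [-0.98, -0.13, 0, 0, 0, 0]
    - [-0.98, -0.13, 0, 0, 0, 0]
    - [-0.98, -0.13, 0, 0, 0, 0]
    - [-0.98, -0.13, 0, 0, 0, 0]
    - [-0.98, -0.13, 0, 0, 0, 0]
    - [-0.6, -0.1, 0, 0, 0, 0]
    - [-0.3, -0.05, 0, 0, 0, 0]
    - [0, 0, 0, 0, 0, 0]
    - [0, 0, 0, 0, 0, 0]

```text
time: 11.9
tool_pos: [0.4358, -0.2724, 0.1352]
ee_rot: [-3.141, -0.001, 1.572]
wrist_force: [0.1, -0.4, -2.3]
width: 0.0231
finger_force: 30.0
```

Run:
```python
from h import *
plan([.42,-.391,.08],90)
for n in('scene','top'):
    s=snapshot(n);save(s,n+'4')
t=load('top4');I=load('scene4')['image']
cv2.imwrite('pics/c4.png',np.hstack([cv2.resize(t['image'][160:370,370:560],(380,420)),cv2.resize(I[40:250,120:330],(420,420))]))
```

```text
11.9 [ 0.4358 -0.2724  0.1352] [-3.1414e+00 -9.0000e-04  1.5720e+00] [ 0.1 -0.4 -2.3] 0.0231 29.999519884586334
turn [-0.   -0.01  0.01]
shift [-2.965 -0.395  1.379] rows 4 each [-0.741 -0.099  0.345]
```

View pics/c4.png

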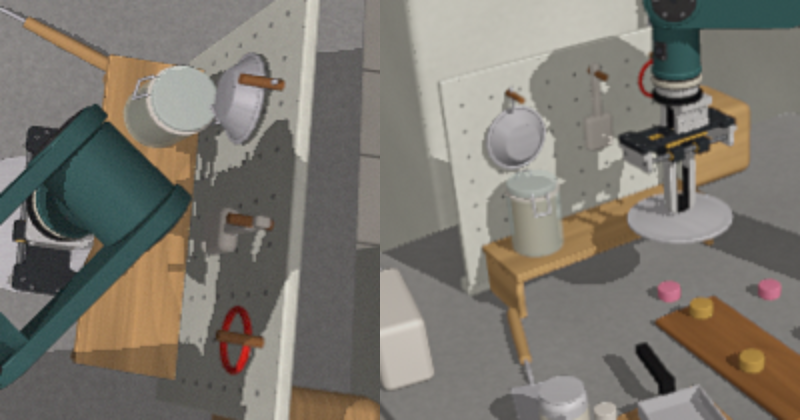

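The lid hangs level in front of the shelf. I move in and lower.

>>> drive_tool:
  commands:
    - [-0.4, -0.07, 0, 0, 0, 0]
    - [-0.6, -0.08, 0, 0, 0, 0]
    - [-0.6, -0.08, 0, 0, 0, 0]
    - [-0.6, -0.08, 0, 0, 0, 0]
    - [-0.5, -0.06, 0, 0, 0, 0]
    - [-0.26, -0.03, 0, 0, 0, 0]
    - [0, 0, 0, 0, 0, 0]

```text
time: 12.88
tool_pos: [0.4197, -0.3923, 0.135]
ee_rot: [-3.141, -0.001, 1.57]
wrist_force: [0.0, 0.4, -2.0]
width: 0.0233
finger_force: 30.0
```

>>> drive_tool:
  commands:
    - [0, 0, 0.4, 0, 0, 0]
    - [0, 0, 0.4, 0, 0, 0]
    - [0, 0, 0.3, 0, 0, 0]
    - [0, 0, 0.2, 0, 0, 0]
    - [0, 0, 0, 0, 0, 0]
    - [0, 0, 0, 0, 0, 0]

```text
time: 13.62
tool_pos: [0.4202, -0.392, 0.0839]
ee_rot: [3.141, 0.001, 1.571]
wrist_force: [-0.3, 0.1, -2.5]
width: 0.0233
finger_force: 30.0
```

Run:
```python
from h import *
plan([.42,-.391,.0775],90)
s=snapshot('scene');P=pts(s)
m=(P[...,2]>.07)&(P[...,2]<.1)&(np.hypot(P[...,0]-.42,P[...,1]+.39)<.078);print(np.percentile(P[m][:,2],[5,50,95]))
q=P[(abs(P[...,2]-.09)<.02)&(P[...,0]<.34)&(P[...,0]>.26)&(P[...,1]<-.37)&(P[...,1]>-.47)];print('shelf',np.median(q,0))
```

```text
13.62 [ 0.4202 -0.392   0.0839] [3.1408e+00 8.0000e-04 1.5712e+00] [-0.3  0.1 -2.5] 0.0233 29.999520778656006
turn [0.01 0.01 0.  ]
shift [ 0.026 -0.005  0.16 ] rows 1 each [ 0.026 -0.005  0.16 ]
[0.07915726 0.09840018 0.09987681]
shelf [ 0.30713498 -0.41610271  0.09004712]
```

>>> drive_tool:
  commands:
    - [0.01, 0, 0.08, 0, 0, 0]
    - [0, 0, 0.05, 0, 0, 0]
    - [0, 0, 0.03, 0, 0, 0]
    - [0, 0, 0, 0, 0, 0]
    - [0, 0, 0, 0, 0, 0]

```text
time: 14.3
tool_pos: [0.4199, -0.3913, 0.0774]
ee_rot: [3.142, -0.0, 1.571]
wrist_force: [-1.3, 1.5, 1.3]
width: 0.0232
finger_force: 30.0
```

>>> drive_tool:
  commands:
    - [0, 0, 0, 0, 0, 0]
    - [0, 0, 0, 0, 0, 0]
    - [0, 0, 0, 0, 0, 0]
    - [0, 0, 0, 0, 0, 0]
    - [0, 0, 0, 0, 0, 0]
    - [0, 0, 0, 0, 0, 0]
    - [0, 0, 0, 0, 0, 0]
  gripper: 0.3

```text
time: 15.18
tool_pos: [0.4199, -0.3913, 0.0769]
ee_rot: [3.142, -0.0, 1.571]
wrist_force: [0.1, 0.1, 0.2]
width: 0.066
finger_force: 0.0
```

>>> drive_tool:
  commands:
    - [0, 0, -0.4, 0, 0, 0]
    - [0, 0, -0.6, 0, 0, 0]
    - [0, 0, -0.6, 0, 0, 0]
    - [0, 0, -0.4, 0, 0, 0]
    - [0.4, 0, 0, 0, 0, 0]
    - [0.8, 0, 0, 0, 0, 0]
    - [0.9, 0, 0, 0, 0, 0]
    - [0.9, 0.1, 0, 0, 0, 0]
    - [0.9, 0.2, 0, 0, 0, 0]
    - [0.6, 0.2, 0, 0, 0, 0]
    - [0, 0, 0, 0, 0, 0]
    - [0, 0, 0, 0, 0, 0]

```text
time: 16.68
tool_pos: [0.4393, -0.2111, 0.1563]
ee_rot: [-3.14, -0.0, 1.571]
wrist_force: [0.6, 0.4, -1.1]
width: 0.0654
finger_force: 0.0
```

Run:
```python
from h import *
s=snapshot('wrist');save(s,'w5');P=pts(s);t=snapshot('top');save(t,'top5');sc=snapshot('scene');save(sc,'scene5')
plan([.454,-.2,.06],90)
for n,s in(('wrist',s),('top',t),('scene',sc)):
    P=pts(s);h=cv2.cvtColor(s['image'],cv2.COLOR_BGR2HSV)
    m=(h[...,0]>14)&(h[...,0]<26)&(h[...,1]>120)&(h[...,2]>110)&(P[...,2]>.02)&(P[...,2]<.045)
    k,l,st,c=cv2.connectedComponentsWithStats(m.astype(np.uint8))
    for i in range(1,k):
        if st[i,4]>40:print(n,st[i],c[i].round(1),P[l==i].mean(0).round(4),onz(s,*c[i],.032).round(4))
    if n!='wrist':
        m=(P[...,2]>.091)&(P[...,2]<.105)&(np.hypot(P[...,0]-.42,P[...,1]+.39)<.095)&(h[...,1]<60)
        print(n,m.sum(),cv2.minEnclosingCircle(np.float32(P[m][:,:2])),np.median(P[m],0)) if m.sum() else 0
cv2.imwrite('pics/c5.png',np.hstack([cv2.resize(s['image'][100:240,140:330],(420,310)),cv2.resize(load('w5')['image'],(380,310))]))
```

```text
16.82 [ 0.4395 -0.2119  0.1566] [-3.141e+00 -2.000e-04  1.570e+00] [-0.  -0.2 -0.5] 0.0654 0.0
turn [-0.01 -0.   -0.01]
shift [0.298 0.363 2.416] rows 3 each [0.099 0.121 0.805]
wrist [ 306   23   37   38 1059] [324.4  41.6] [ 0.4841 -0.0414  0.0315] [[ 0.4841 -0.0415  0.032 ]]
wrist [278 175  32  32 808] [293.1 190.7] [ 0.453  -0.199   0.0314] [[ 0.453  -0.1988  0.032 ]]
top [283 240  14  13 149] [289.4 245.9] [ 0.4852 -0.0411  0.0324] [[ 0.4852 -0.0411  0.032 ]]
top [340 259  14  14 139] [347.1 266.1] [ 0.4528 -0.2002  0.0327] [[ 0.4529 -0.2002  0.032 ]]
top 2515 ((0.4209047853946686, -0.3929915726184845), 0.08355634659528732) [ 0.40631859 -0.40610166  0.09774064]
scene [275 189  12   9  86] [280.5 192.6] [ 0.457  -0.1954  0.0297] [[ 0.4592 -0.1927  0.032 ]]
scene [300 214  13  11 110] [305.8 219. ] [ 0.4879 -0.0379  0.0297] [[ 0.49   -0.0355  0.032 ]]
scene 784 ((0.4225752055644989, -0.39578133821487427), 0.08885464817285538) [ 0.43660815 -0.37735641  0.0972448 ]
```

View pics/c5.png

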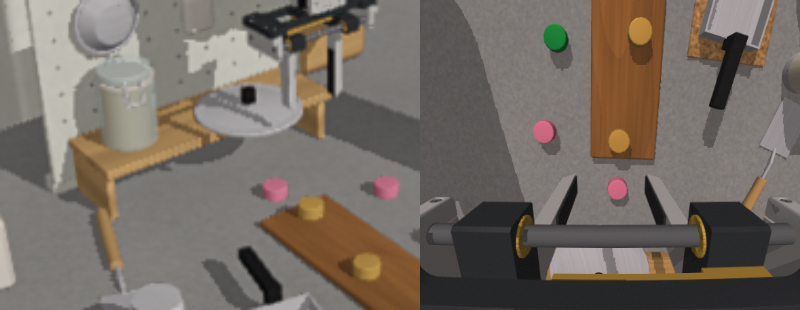

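The lid lies flat on the shelf (knob at crop (248,95)), and both cakes are unmoved. I measure the scoop axes and lower onto the first cake.

>>> drive_tool:
  commands:
    - [0.1, 0.11, 0.6, 0, 0, 0]
    - [0.1, 0.12, 0.8, 0, 0, 0]
    - [0.1, 0.11, 0.8, 0, 0, 0]
    - [0, 0, 0.7, 0, 0, 0]
    - [0, 0, 0.5, 0, 0, 0]
    - [0, 0, 0, 0, 0, 0]
    - [0, 0, 0, 0, 0, 0]

```text
time: 17.7
tool_pos: [0.4539, -0.2001, 0.0218]
ee_rot: [3.14, 0.001, 1.57]
wrist_force: [-0.8, -0.2, 0.6]
width: 0.0659
finger_force: 0.0
```

Run:
```python
from h import *
plan([.453,-.1995,-.012],90)
s=load('w5');P=pts(s);h=cv2.cvtColor(s['image'],cv2.COLOR_BGR2HSV)
m=(h[...,2]<60)&(P[...,2]>.04)&(P[...,2]<.065)&(P[...,0]>.55)
k,l,st,c=cv2.connectedComponentsWithStats(m.astype(np.uint8));i=1+np.argmax(st[1:,4]);rc=cv2.minAreaRect(np.float32(P[l==i][:,:2]));print('handle w5',rc,st[i],np.round(cv2.boxPoints(rc),3).tolist())
t=load('top0')
q=np.float32([[385,108],[335,222],[190,42],[140,152]])/[4,3.7]+[210,150]
for z in(.007,.032):print(z,onz(t,q[:,0],q[:,1],z).round(4).tolist())
```

```text
17.7 [ 0.4539 -0.2001  0.0218] [3.1405e+00 6.0000e-04 1.5704e+00] [-0.8 -0.2  0.6] 0.0659 0.0
turn [ 0.01  0.01 -0.  ]
shift [ 0.014 -0.023  0.846] rows 1 each [ 0.014 -0.023  0.846]
handle w5 ((0.618654191493988, -0.09821343421936035), (0.10207171738147736, 0.021487347781658173), 76.04877471923828) [ 428   44   55  105 2439] [[0.5960000157356262, -0.14499999582767487], [0.6169999837875366, -0.15000000596046448], [0.640999972820282, -0.050999999046325684], [0.6209999918937683, -0.04600000008940697]]
0.007 [[0.6822, -0.0622, 0.007], [0.5898, -0.0394, 0.007], [0.7147, 0.0807, 0.007], [0.6244, 0.1023, 0.007]]
0.032 [[0.675, -0.0619, 0.032], [0.5844, -0.0395, 0.032], [0.707, 0.0784, 0.032], [0.6183, 0.0996, 0.032]]
```

>>> drive_tool:
  commands:
    - [0, -0.02, 0.4, 0, 0, 0]
    - [0, 0, 0.25, 0, 0, 0]
    - [0, 0, 0.17, 0, 0, 0]
    - [0, 0, 0, 0, 0, 0]
    - [0, 0, 0, 0, 0, 0]

```text
time: 18.32
tool_pos: [0.4529, -0.1994, -0.0116]
ee_rot: [3.141, 0.0, 1.571]
wrist_force: [-0.8, 0.6, -0.1]
width: 0.0662
finger_force: 0.0
```

>>> drive_tool:
  commands:
    - [0, 0, 0, 0, 0, 0]
    - [0, 0, 0, 0, 0, 0]
    - [0, 0, 0, 0, 0, 0]
    - [0, 0, 0, 0, 0, 0]
    - [0, 0, 0, 0, 0, 0]
    - [0, 0, 0, 0, 0, 0]
  gripper: 0.8

```text
time: 19.08
tool_pos: [0.4528, -0.1993, -0.0117]
ee_rot: [3.141, 0.0, 1.571]
wrist_force: [-0.0, 0.0, 1.7]
width: 0.037
finger_force: 30.0
```

>>> drive_tool:
  commands:
    - [0, 0, -0.4, 0, 0, 0]
    - [0, 0, -0.5, 0, 0, 0.8]
    - [0, 0, -0.5, 0, 0, 0.8]
    - [0, 0, -0.5, 0, 0, 0.84]
    - [0, 0, 0, 0, 0, 0]
    - [0, 0, 0, 0, 0, 0]

```text
time: 19.82
tool_pos: [0.4523, -0.1991, 0.0638]
ee_rot: [-3.141, -0.0, 1.328]
wrist_force: [-1.1, 1.2, 0.7]
width: 0.0374
finger_force: 30.0
```

Run:
```python
from h import *
plan([.6371,-.0239,.064],76,.033)
```

```text
19.82 [ 0.4523 -0.1991  0.0638] [-3.1411e+00 -2.0000e-04  1.3284e+00] [-1.1  1.2  0.7] 0.0374 29.99984175665304
turn [-0.01 -0.    0.02]
shift [ 5.368e+00  3.422e+00 -4.000e-03] rows 8 each [ 0.671  0.428 -0.001]
```

>>> drive_tool:
  commands:
    - [0.4, 0.25, 0, 0, 0, 0]
    - [0.7, 0.45, 0, 0, 0, 0]
    - [0.8, 0.52, 0, 0, 0, 0]
    - [0.8, 0.52, 0, 0, 0, 0]
    - [0.8, 0.52, 0, 0, 0, 0]
    - [0.8, 0.5, 0, 0, 0, 0]
    - [0.65, 0.41, 0, 0, 0, 0]
    - [0.42, 0.25, 0, 0, 0, 0]
    - [0, 0, 0, 0, 0, 0]
    - [0, 0, 0, 0, 0, 0]

```text
time: 21.08
tool_pos: [0.6366, -0.0242, 0.0638]
ee_rot: [-3.141, 0.001, 1.327]
wrist_force: [-0.1, -0.4, -0.7]
width: 0.0369
finger_force: 30.0
```

Run:
```python
from h import *
plan([.6371,-.0239,-.015],76)
s=snapshot('wrist');save(s,'w6')
```

```text
21.07 [ 0.6366 -0.0242  0.0638] [-3.1406e+00  5.0000e-04  1.3269e+00] [-0.1 -0.4 -0.7] 0.0369 29.999913771171123
turn [-0.01  0.01  0.  ]
shift [0.011 0.01  1.97 ] rows 3 each [0.004 0.003 0.657]
```

View pics/w6.png

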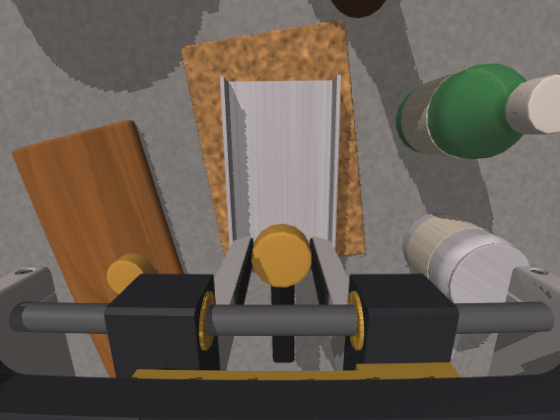

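The held cake at (281,255) is laterally centred in the pan, whose walls are at x≈226 and 336. Lowering.

>>> drive_tool:
  commands:
    - [0, 0, 0.4, 0, 0, 0]
    - [0, 0, 0.5, 0, 0, 0]
    - [0, 0, 0.5, 0, 0, 0]
    - [0, 0, 0.35, 0, 0, 0]
    - [0, 0, 0.15, 0, 0, 0]
    - [0, 0, 0.06, 0, 0, 0]
    - [0, 0, 0, 0, 0, 0]
    - [0, 0, 0, 0, 0, 0]

```text
time: 22.12
tool_pos: [0.6379, -0.0239, -0.0133]
ee_rot: [3.14, -0.0, 1.327]
wrist_force: [0.4, -0.5, 0.2]
width: 0.0377
finger_force: 30.0
```

>>> drive_tool:
  commands:
    - [0, 0, 0, 0, 0, 0]
    - [0, 0, 0, 0, 0, 0]
    - [0, 0, 0, 0, 0, 0]
    - [0, 0, 0, 0, 0, 0]
  gripper: 0.5

```text
time: 22.62
tool_pos: [0.6372, -0.0238, -0.0142]
ee_rot: [3.142, -0.0, 1.327]
wrist_force: [-0.1, 0.1, -0.3]
width: 0.0473
finger_force: 0.0
```

>>> drive_tool:
  commands:
    - [0, 0, -0.3, 0, 0, 0]
    - [0, 0, -0.5, 0, 0, 0]
    - [0, 0, -0.5, 0, 0, 0]
    - [0, 0, -0.5, 0, 0, 0]
    - [0, 0, -0.2, 0, 0, 0]
    - [0, 0, 0, 0, 0, 0]

```text
time: 23.38
tool_pos: [0.6378, -0.0239, 0.0669]
ee_rot: [3.14, -0.0, 1.327]
wrist_force: [0.6, -0.6, -0.9]
width: 0.047
finger_force: 0.0
```

```bash
cat > cakes.py <<'E'
from h import *
import sys
for n in sys.argv[1:]:
    s=snapshot(n);save(s,n+'_c');P=pts(s);h=cv2.cvtColor(s['image'],cv2.COLOR_BGR2HSV)
    m=(h[...,0]>14)&(h[...,0]<26)&(h[...,1]>120)&(h[...,2]>110)&(P[...,2]>.015)&(P[...,2]<.25)
    k,l,st,c=cv2.connectedComponentsWithStats(m.astype(np.uint8))
    for i in range(1,k):
        if st[i,4]>40:print(n,st[i],P[l==i].mean(0).round(4))
E
python3 cakes.py wrist top; python3 -c "
from h import *
plan([.4848,-.0413,.05],90)"
```

```text
wrist [ 261  199   41   42 1328] [ 0.6379 -0.0228  0.0264]
wrist [107 253  38  32 677] [ 0.4905 -0.0284  0.0349]
wrist [367 292  17  58 355] [ 0.668  -0.0033  0.2103]
wrist [179 317   5  29  82] [0.6201 0.0075 0.2131]
wrist [ 153  362  328   18 3319] [ 0.6549 -0.0082  0.219 ]
top [383 169  13  11  47] [ 0.7273 -0.2891  0.02  ]
top [ 397  176   71  120 1363] [ 0.557  -0.4146  0.0864]
top [289 240   8  14  69] [ 0.4849 -0.05    0.0321]
top [446 297  16  20  88] [ 0.3791 -0.4722  0.0902]
top [409 317  23  18 130] [ 0.3243 -0.3824  0.0901]
top [424 316  35  32 338] [ 0.3151 -0.4514  0.0903]
top [408 334  15   8  45] [ 0.2923 -0.3776  0.0905]
top [ 473  356   87   64 3657] [ 0.2023 -0.6228  0.1384]
23.48 [ 0.6367 -0.0238  0.065 ] [-3.1401e+00  1.0000e-04  1.3272e+00] [ 0.2 -0.4 -1.1] 0.0474 0.0
turn [-0.01 -0.   -2.44]
shift [-0.438 -3.796  0.374] rows 5 each [-0.088 -0.759  0.075]
```

>>> drive_tool:
  commands:
    - [-0.2, -0.4, 0, 0, 0, 0]
    - [-0.25, -0.7, 0, 0, 0, 0]
    - [-0.3, -0.8, 0, 0, 0, 0]
    - [-0.3, -0.8, 0, 0, 0, 0]
    - [-0.2, -0.6, 0, 0, 0, 0]
    - [-0.09, -0.28, 0, 0, 0, 0]
    - [0, 0, 0, 0, 0, 0]
    - [0, 0, 0, 0, 0, 0]
  gripper: 0.3

```text
time: 24.48
tool_pos: [0.486, -0.0413, 0.0657]
ee_rot: [3.141, -0.0, 1.327]
wrist_force: [-0.8, -0.2, 0.3]
width: 0.0659
finger_force: 0.0
```

```bash
python3 cakes.py wrist; python3 -c "
from h import *
plan([.4848,-.0413,-.012],76)"
```

```text
wrist [ 422  140   48   43 1534] [ 0.6355 -0.0229  0.0259]
wrist [ 259  199   42   45 1461] [ 0.4849 -0.0394  0.0309]
wrist [399 291  23  58 453] [ 0.5255 -0.0235  0.2086]
wrist [141 314   6  32  91] [ 0.4595 -0.0076  0.2118]
wrist [ 194  361  325   19 3281] [ 0.5123 -0.0279  0.2177]
24.52 [ 0.4861 -0.0413  0.0657] [ 3.1414e+00 -2.0000e-04  1.3274e+00] [ 0.7 -0.4 -0.2] 0.0655 0.0
turn [ 0.   -0.    0.01]
shift [-0.008 -0.031  1.943] rows 3 each [-0.003 -0.01   0.648]
```

>>> drive_tool:
  commands:
    - [0, -0.01, 0.4, 0, 0, 0]
    - [0, -0.01, 0.5, 0, 0, 0]
    - [0, 0, 0.5, 0, 0, 0]
    - [0, 0, 0.35, 0, 0, 0]
    - [0, 0, 0.19, 0, 0, 0]
    - [0, 0, 0, 0, 0, 0]
    - [0, 0, 0, 0, 0, 0]

```text
time: 25.4
tool_pos: [0.4852, -0.0412, -0.0112]
ee_rot: [3.14, -0.0, 1.327]
wrist_force: [-0.1, -0.6, -0.8]
width: 0.0656
finger_force: 0.0
```

>>> drive_tool:
  commands:
    - [0, 0, 0, 0, 0, 0]
    - [0, 0, 0, 0, 0, 0]
    - [0, 0, 0, 0, 0, 0]
    - [0, 0, 0, 0, 0, 0]
    - [0, 0, 0, 0, 0, 0]
    - [0, 0, 0, 0, 0, 0]
  gripper: 0.8

```text
time: 26.15
tool_pos: [0.4847, -0.0412, -0.0116]
ee_rot: [3.141, -0.0, 1.327]
wrist_force: [-0.6, -0.9, 2.3]
width: 0.0372
finger_force: 30.0
```

>>> drive_tool:
  commands:
    - [0, 0, -0.4, 0, 0, 0]
    - [0, 0, -0.5, 0, 0, 0]
    - [0, 0, -0.5, 0, 0, 0]
    - [0, 0, -0.5, 0, 0, 0]
    - [0.3, 0.4, 0, 0, 0, 0]
    - [0.5, 0.7, 0, 0, 0, 0]
    - [0.6, 0.8, 0, 0, 0, 0]
    - [0.6, 0.8, 0, 0, 0, 0]
    - [0.4, 0.6, 0, 0, 0, 0]
    - [0.19, 0.26, 0, 0, 0, 0]
    - [0, 0, 0, 0, 0, 0]
    - [0, 0, 0, 0, 0, 0]

```text
time: 27.65
tool_pos: [0.6469, 0.0247, 0.0644]
ee_rot: [-3.141, 0.0, 1.327]
wrist_force: [0.8, 0.1, -0.1]
width: 0.0368
finger_force: 30.0
```

```bash
python3 -c "
from h import *
plan([.6492,.0247,-.015],76)"; python3 cakes.py wrist
```

```text
27.65 [0.6469 0.0247 0.0644] [-3.1410e+00  3.0000e-04  1.3269e+00] [ 0.8  0.1 -0.1] 0.0368 29.99987190356478
turn [-0.01  0.    0.  ]
shift [0.014 0.057 1.985] rows 3 each [0.005 0.019 0.662]
wrist [ 252  224   60   67 3018] [0.647  0.0246 0.1036]
wrist [348 292  16  58 328] [0.6727 0.0465 0.2078]
wrist [199 317   5  29  72] [0.6343 0.0547 0.2105]
wrist [ 133  362  327   18 3333] [0.6598 0.0415 0.2164]
```

>>> drive_tool:
  commands:
    - [0, 0.05, 0.4, 0, 0, 0]
    - [0.01, 0, 0.5, 0, 0, 0]
    - [0, 0, 0.5, 0, 0, 0]
    - [0, 0, 0.35, 0, 0, 0]
    - [0, 0, 0.15, 0, 0, 0]
    - [0, 0, 0.06, 0, 0, 0]
    - [0, 0, 0, 0, 0, 0]
    - [0, 0, 0, 0, 0, 0]

```text
time: 28.7
tool_pos: [0.6505, 0.025, -0.0133]
ee_rot: [3.14, -0.0, 1.327]
wrist_force: [0.7, 0.1, 0.2]
width: 0.0371
finger_force: 30.0
```

>>> drive_tool:
  commands:
    - [0, 0, 0, 0, 0, 0]
    - [0, 0, 0, 0, 0, 0]
    - [0, 0, 0, 0, 0, 0]
    - [0, 0, 0, 0, 0, 0]
  gripper: 0.5

```text
time: 29.2
tool_pos: [0.6498, 0.025, -0.0142]
ee_rot: [-3.142, -0.0, 1.327]
wrist_force: [0.3, -0.3, -0.9]
width: 0.0471
finger_force: 0.0
```

>>> drive_tool:
  commands:
    - [0, 0, -0.3, 0, 0, 0]
    - [0, 0, -0.5, 0, 0, 0]
    - [0, 0, -0.5, 0, 0, 0]
    - [0, 0, -0.5, 0, 0, 0]
    - [0, 0, -0.5, 0, 0, 0]
    - [-0.5, 0, 0, 0, 0, 0]
    - [-0.8, 0, 0, 0, 0, 0]
    - [-0.8, 0, 0, 0, 0, 0]
    - [-0.6, 0, 0, 0, 0, 0]
    - [-0.3, 0, 0, 0, 0, 0]
    - [0, 0, 0, 0, 0, 0]
    - [0, 0, 0, 0, 0, 0]

```text
time: 30.7
tool_pos: [0.6208, -0.0909, 0.0775]
ee_rot: [-3.141, -0.001, 1.328]
wrist_force: [-0.6, -0.5, 0.1]
width: 0.0467
finger_force: 0.0
```

```bash
python3 cakes.py wrist; python3 -c "
from h import *
s=load('wrist_c');P=pts(s);h=cv2.cvtColor(s['image'],cv2.COLOR_BGR2HSV)
m=(h[...,2]<70)&(P[...,2]>.04)&(P[...,2]<.065)
k,l,st,c=cv2.connectedComponentsWithStats(m.astype(np.uint8));i=1+np.argmax(st[1:,4]);print(st[i],cv2.minAreaRect(np.float32(P[l==i][:,:2])),np.median(P[l==i],0))
plan([.6198,-.0917,.0],76)"
```

```text
wrist [ 260   57   45   46 1586] [0.6502 0.0245 0.0266]
wrist [ 261  120   42   44 1409] [ 0.6377 -0.0242  0.0266]
wrist [366 291  18  59 376] [ 0.6514 -0.0703  0.2207]
wrist [179 314   6  34  97] [ 0.6035 -0.0597  0.2237]
wrist [ 153  362  328   18 3350] [ 0.6382 -0.0753  0.2295]
[ 269  172   25  116 2643] ((0.619579017162323, -0.09711520373821259), (0.10060629993677139, 0.019381333142518997), 76.60104370117188) [ 0.62069454 -0.09227483  0.05268642]
30.75 [ 0.6209 -0.0907  0.0776] [-3.1413e+00 -4.0000e-04  1.3282e+00] [-0.2 -0.1 -0.2] 0.0472 0.0
turn [-0.   -0.    0.02]
shift [-0.031 -0.02   1.94 ] rows 3 each [-0.01  -0.007  0.647]
```

View pics/wrist_c.png

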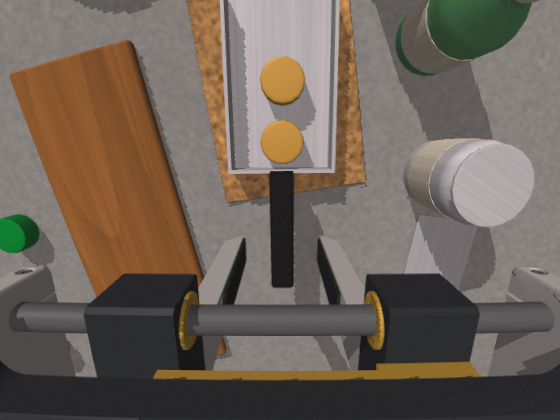

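Both cakes are in the pan at (283,80) and (282,141), and the handle is centred between the fingers. Gripping the handle.

>>> drive_tool:
  commands:
    - [0.1, -0.01, 0.4, 0, 0, 0]
    - [0.1, 0, 0.5, 0, 0, 0]
    - [0, 0, 0.5, 0, 0, 0]
    - [0, 0, 0.35, 0, 0, 0]
    - [0, 0, 0.22, 0, 0, 0]
    - [0, 0, 0, 0, 0, 0]
    - [0, 0, 0, 0, 0, 0]

```text
time: 31.62
tool_pos: [0.623, -0.0839, -0.0002]
ee_rot: [3.14, -0.0, 1.327]
wrist_force: [-0.8, -0.6, -0.7]
width: 0.047
finger_force: 0.0
```

>>> drive_tool:
  commands:
    - [0, 0, 0, 0, 0, 0]
    - [0, 0, 0, 0, 0, 0]
    - [0, 0, 0, 0, 0, 0]
    - [0, 0, 0, 0, 0, 0]
    - [0, 0, 0, 0, 0, 0]
    - [0, 0, 0, 0, 0, 0]
  gripper: 1

```text
time: 32.38
tool_pos: [0.6225, -0.0837, -0.0007]
ee_rot: [3.141, -0.0, 1.327]
wrist_force: [-0.9, -0.1, 2.0]
width: 0.0197
finger_force: 30.0
```

>>> drive_tool:
  commands:
    - [0, 0, -0.1, 0, 0, 0]
    - [0, 0, -0.15, 0, 0, 0]
    - [0, 0, -0.15, 0, 0, 0]
    - [0, 0, -0.1, 0, 0, 0]
    - [0, 0, 0, 0, 0, 0]
    - [0, 0, 0, 0, 0, 0]

```text
time: 33.12
tool_pos: [0.6222, -0.0836, 0.0188]
ee_rot: [-3.141, -0.0, 1.327]
wrist_force: [-0.3, -0.7, -2.2]
width: 0.0196
finger_force: 30.0
```

```bash
cat > tilt.py <<'E'
from h import *
import sys
s=snapshot(sys.argv[1] if len(sys.argv)>1 else 'wrist');save(s,'tilt');P=pts(s);o=obs()
M=R.from_euler('xyz',o['ee_rot']);L=M.inv().apply((P-o['tool_pos']).reshape(-1,3)).reshape(P.shape)  # tool frame
h=cv2.cvtColor(s['image'],cv2.COLOR_BGR2HSV)
m=(abs(L[...,1])<.035)&(L[...,0]>.03)&(L[...,0]<.18)&(h[...,1]<40)&(h[...,2]>90)&(abs(L[...,2])<.06)
q=L[m];A=np.c_[q,np.ones(len(q))]
for _ in range(6):
    c=np.linalg.lstsq(A[:,[0,1,3]],A[:,2],rcond=None)[0];r=A[:,2]-A[:,[0,1,3]]@c;A=A[abs(r)<max(2*r.std(),.002)]
print('floor in tool frame: slope x (mouth down +) deg',np.degrees(np.arctan(c[:2])),'z0',c[2],len(A),'x range',np.percentile(A[:,0],[1,99]))
m=(h[...,0]>14)&(h[...,0]<26)&(h[...,1]>120)&(h[...,2]>110)&(abs(L[...,1])<.04)&(L[...,0]>.02)&(L[...,0]<.2)&(L[...,2]>-.06)
k,l,st,cc=cv2.connectedComponentsWithStats(m.astype(np.uint8))
for i in range(1,k):
    if st[i,4]>100:print('cake tool',L[l==i].mean(0).round(4),'world',P[l==i].mean(0).round(4))
E
python3 tilt.py
```

```text
33.17 [ 0.6221 -0.0836  0.0187] [-3.1410e+00 -1.0000e-04  1.3272e+00] [ 0.6 -0.2 -2.3] 0.0199 29.983008205890656
floor in tool frame: slope x (mouth down +) deg [0.37478969 0.09200185] z0 -0.007583696874937635 13734 x range [0.03794002 0.15431845]
cake tool [ 0.1117  0.0013 -0.0267] world [0.6504 0.0245 0.0454]
cake tool [ 0.0614  0.0006 -0.0271] world [ 0.6375 -0.0241  0.0457]
cake tool [ 0.0221 -0.0277  0.0149] world [ 0.6006 -0.0554  0.0038]
```

The scoop is held level with a floor slope of 0.4°, and both cakes are on it. I lift gently and turn to yaw 90.

>>> drive_tool:
  commands:
    - [0, 0, -0.1, 0, 0, 0]
    - [0, 0, -0.2, 0, 0, 0]
    - [0, 0, -0.3, 0, 0, 0]
    - [0, 0, -0.35, 0, 0, 0]
    - [0, 0, -0.35, 0, 0, 0]
    - [0, 0, -0.35, 0, 0, 0]
    - [0, 0, -0.3, 0, 0, -0.1]
    - [0, 0, -0.25, 0, 0, -0.2]
    - [0, 0, -0.2, 0, 0, -0.3]
    - [0, 0, -0.13, 0, 0, -0.3]
    - [0, 0, 0, 0, 0, -0.3]
    - [0, 0, 0, 0, 0, -0.3]
    - [0, 0, 0, 0, 0, -0.3]
    - [0, 0, 0, 0, 0, -0.3]
    - [0, 0, 0, 0, 0, -0.2]
    - [0, 0, 0, 0, 0, -0.14]
    - [0, 0, 0, 0, 0, 0]
    - [0, 0, 0, 0, 0, 0]

```text
time: 35.42
tool_pos: [0.6224, -0.0836, 0.1202]
ee_rot: [3.141, -0.0, 1.571]
wrist_force: [-0.5, -0.6, -2.2]
width: 0.0201
finger_force: 30.0
```

```bash
python3 tilt.py; python3 -c "
from h import *
s=snapshot('top');save(s,'top7');P=pts(s)
m=(P[...,2]>.08)&(P[...,2]<.1)&(np.hypot(P[...,0]-.5155,P[...,1]-.3165)<.095)
c=P[m][:,:2];print('rim',m.sum(),cv2.minEnclosingCircle(np.float32(c)))
plan([.5155,.0965,.12],90)"
```

```text
35.48 [ 0.6224 -0.0836  0.1202] [ 3.1415e+00 -1.0000e-04  1.5712e+00] [-0.5 -0.3 -2.4] 0.0194 29.983075261116028
floor in tool frame: slope x (mouth down +) deg [0.3869521  0.11626486] z0 -0.007505145258198236 13734 x range [0.03789956 0.15433189]
cake tool [ 0.1116  0.0014 -0.0266] world [0.6238 0.028  0.1468]
cake tool [ 0.0614  0.0006 -0.0269] world [ 0.623  -0.0223  0.1471]
rim 393 ((0.518493115901947, 0.31193938851356506), 0.08137062191963196)
35.52 [ 0.6224 -0.0836  0.1202] [ 3.1415e+00 -1.0000e-04  1.5712e+00] [-1.  0. -3.] 0.0199 29.983094930648804
turn [ 0. -0.  0.]
shift [ 4.503e+00 -2.672e+00  4.000e-03] rows 6 each [ 0.751 -0.445  0.001]
```

>>> drive_tool:
  commands:
    - [0.1, -0.06, 0, 0, 0, 0]
    - [0.2, -0.12, 0, 0, 0, 0]
    - [0.3, -0.18, 0, 0, 0, 0]
    - [0.4, -0.24, 0, 0, 0, 0]
    - [0.45, -0.27, 0, 0, 0, 0]
    - [0.45, -0.27, 0, 0, 0, 0]
    - [0.45, -0.27, 0, 0, 0, 0]
    - [0.45, -0.27, 0, 0, 0, 0]
    - [0.45, -0.27, 0, 0, 0, 0]
    - [0.4, -0.24, 0, 0, 0, 0]
    - [0.3, -0.18, 0, 0, 0, 0]
    - [0.25, -0.14, 0, 0, 0, 0]
    - [0.15, -0.08, 0, 0, 0, 0]
    - [0.1, -0.05, 0, 0, 0, 0]
    - [0, 0, 0, 0, 0, 0]
    - [0, 0, 0, 0, 0, 0]

```text
time: 37.52
tool_pos: [0.5169, 0.094, 0.1201]
ee_rot: [3.142, 0.0, 1.571]
wrist_force: [-0.5, -0.3, -3.3]
width: 0.0197
finger_force: 30.0
```

```bash
python3 tilt.py
python3 - <<'E'
from h import *
for n in('wrist','scene'):
    s=snapshot(n);save(s,n+'8');P=pts(s)
    m=(P[...,2]>.08)&(P[...,2]<.1)&(np.hypot(P[...,0]-.5165,P[...,1]-.315)<.1)
    c=np.float32(P[m][:,:2]);print(n,m.sum(),cv2.minEnclosingCircle(c))
    A=np.c_[2*c,np.ones(len(c))];x=np.linalg.lstsq(A,(c**2).sum(1),rcond=None)[0];print(x[:2],np.sqrt(x[2]+x[0]**2+x[1]**2))
cv2.imwrite('pics/c8.png',np.hstack([cv2.resize(load('wrist8')['image'],(400,300)),cv2.resize(load('scene8')['image'][170:350,230:470],(400,300))]))
E
```

```text
37.58 [0.5169 0.094  0.1201] [-3.1416e+00  1.0000e-04  1.5706e+00] [ 1.1 -0.4 -3. ] 0.0195 29.983017146587372
floor in tool frame: slope x (mouth down +) deg [0.37867042 0.1192438 ] z0 -0.007538290572322088 13726 x range [0.03795472 0.15432119]
cake tool [ 0.1117  0.0014 -0.0267] world [0.5183 0.2056 0.1468]
cake tool [ 0.0614  0.0006 -0.027 ] world [0.5175 0.1554 0.1471]
wrist 7 ((0.580391526222229, 0.2647022604942322), 0.0014324781950563192)
[0.58048298 0.26466346] 0.0009682367280648676
scene 445 ((0.516735315322876, 0.31261301040649414), 0.08345235139131546)
[0.51870987 0.31188161] 0.07783970126405797
```

View pics/c8.png

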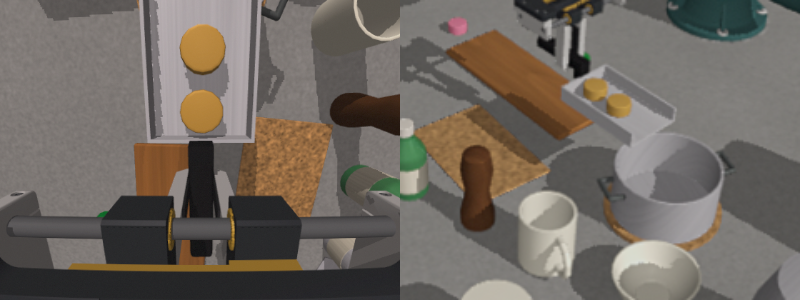

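The scoop is level with its mouth over the pot and both cakes on it, at (202,48) and (201,111). I tip about the lip.

>>> drive_tool:
  commands:
    - [0.1, 0, 0, 0, 0, 0]
    - [0.1, 0, 0, 0, 0, 0]
    - [0, 0, -0.09, 0, -0.2, 0]
    - [0, 0, -0.18, 0, -0.4, 0]
    - [0, 0, -0.225, 0, -0.5, 0]
    - [0, 0, -0.225, 0, -0.5, 0]
    - [0, 0, -0.225, 0, -0.5, 0]
    - [0, 0, -0.225, 0, -0.5, 0]
    - [0, 0, -0.225, 0, -0.5, 0]
    - [0, 0, -0.225, 0, -0.5, 0]
    - [0, 0, -0.225, 0, -0.5, 0]
    - [0, 0, -0.225, 0, -0.5, 0]
    - [0, 0, -0.225, 0, -0.5, 0]
    - [0, 0, -0.225, 0, -0.5, 0]
    - [0, 0, -0.225, 0, -0.5, 0]
    - [0, 0, -0.225, 0, -0.5, 0]
    - [0, 0, -0.225, 0, -0.5, 0]
    - [0, 0, -0.18, 0, -0.4, 0]
    - [0, 0, 0, 0, 0, 0]
    - [0, 0, 0, 0, 0, 0]

```text
time: 40.17
tool_pos: [0.5167, 0.1476, 0.2441]
ee_rot: [3.141, 0.749, 1.571]
wrist_force: [0.6, -1.2, -2.1]
width: 0.0198
finger_force: 30.0
```

>>> drive_tool:
  commands:
    - [0, 0, 0, 0, 0, 0]
    - [0, 0, 0, 0, 0, 0]
    - [0, 0, 0, 0, 0, 0]
    - [0, 0, 0, 0, 0, 0]

```text
time: 40.67
tool_pos: [0.5167, 0.1475, 0.2441]
ee_rot: [3.141, 0.75, 1.571]
wrist_force: [-1.4, -0.1, -1.9]
width: 0.0199
finger_force: 30.0
```

```bash
python3 tilt.py
python3 - <<'E'
from h import *
print(get_obs()['joint_positions'])
for n in('top','scene'):
    s=snapshot(n);save(s,n+'9')
cv2.imwrite('pics/c9.png',np.hstack([cv2.resize(load('top9')['image'][150:270,90:250],(400,300)),cv2.resize(load('scene9')['image'][170:350,230:470],(400,300))]))
E
```

```text
40.73 [0.5167 0.1476 0.2441] [3.1415 0.7498 1.571 ] [-0.3 -0.1 -2.6] 0.0193 29.983212053775787
floor in tool frame: slope x (mouth down +) deg [0.15706832 0.13644235] z0 -0.00795637893320345 20269 x range [0.0385016  0.15367725]
[ 0.57945325  0.33485708  1.14605628 -0.6869706   2.02322035  0.38505561]
```

View pics/c9.png

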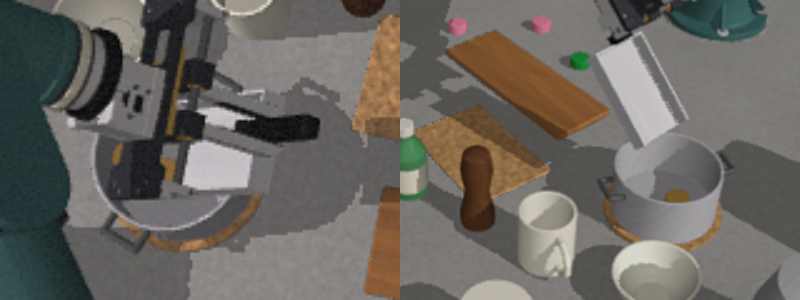

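The pan is empty, a cake is visible inside the pot, and the wrist load dropped by about 60 g. I level the scoop (stopping at level) and go back above the mat.

>>> drive_tool:
  commands:
    - [0, 0, 0.09, 0, 0.2, 0]
    - [0, 0, 0.18, 0, 0.4, 0]
    - [0, 0, 0.225, 0, 0.5, 0]
    - [0, 0, 0.225, 0, 0.5, 0]
    - [0, 0, 0.225, 0, 0.5, 0]
    - [0, 0, 0.225, 0, 0.5, 0]
    - [0, 0, 0.225, 0, 0.5, 0]
    - [0, 0, 0.225, 0, 0.5, 0]
    - [0, 0, 0.225, 0, 0.5, 0]
    - [0, 0, 0.225, 0, 0.5, 0]
    - [0, 0, 0.225, 0, 0.5, 0]
    - [0, 0, 0.225, 0, 0.5, 0]
    - [0, 0, 0.225, 0, 0.5, 0]
    - [0, 0, 0.225, 0, 0.5, 0]
    - [0, 0, 0.225, 0, 0.5, 0]
    - [0, 0, 0.11, 0, 0.25, 0]
    - [0, 0, 0.05, 0, 0.1, 0]
    - [0, 0, 0, 0, 0, 0]

```text
time: 43.08
tool_pos: [0.5167, 0.0964, 0.1235]
ee_rot: [3.141, 0.005, 1.571]
wrist_force: [-0.1, 1.0, -2.5]
width: 0.0197
finger_force: 30.0
```

>>> drive_tool:
  commands:
    - [-0.3, 0, 0, 0, 0, 0]
    - [-0.5, 0.1, 0, 0, 0, 0]
    - [-0.5, 0.2, 0, 0, 0, 0]
    - [-0.5, 0.4, 0, 0, 0, 0]
    - [-0.5, 0.5, 0, 0, 0, 0]
    - [-0.5, 0.5, 0, 0, 0, 0]
    - [-0.5, 0.5, 0, 0, 0, 0]
    - [-0.5, 0.4, 0, 0, 0, 0]
    - [-0.4, 0.3, 0, 0, 0, 0]
    - [-0.3, 0.2, 0, 0, 0, 0]
    - [0, 0, 0, 0, 0, 0.4]
    - [0, 0, 0, 0, 0, 0.47]
    - [0, 0, 0, 0, 0, 0]
    - [0, 0, 0, 0, 0, 0]

```text
time: 44.82
tool_pos: [0.6409, -0.0835, 0.1242]
ee_rot: [3.141, 0.005, 1.485]
wrist_force: [0.1, 0.2, -1.9]
width: 0.0196
finger_force: 30.0
```

Run:
```python
from h import *
plan([.6399,-.0804,-.0007],85)
s=snapshot('top');save(s,'top10');P=pts(s);h=cv2.cvtColor(s['image'],cv2.COLOR_BGR2HSV)
m=(h[...,1]>110)&(abs(P[...,0]-.517)<.08)&(abs(P[...,1]-.3125)<.08);print('pot cakes px',m.sum(),np.median(P[m],0))
cv2.imwrite('pics/c10.png',cv2.resize(s['image'][160:260,90:310],(800,364)))
```

```text
44.83 [ 0.6409 -0.0835  0.1242] [3.1412 0.0049 1.485 ] [ 0.1  0.2 -1.9] 0.0196 29.9831423163414
turn [0.   0.05 0.01]
shift [ 0.076 -0.031  3.122] rows 4 each [ 0.019 -0.008  0.781]
pot cakes px 517 [0.50949797 0.32710157 0.03000421]
```

View pics/c10.png

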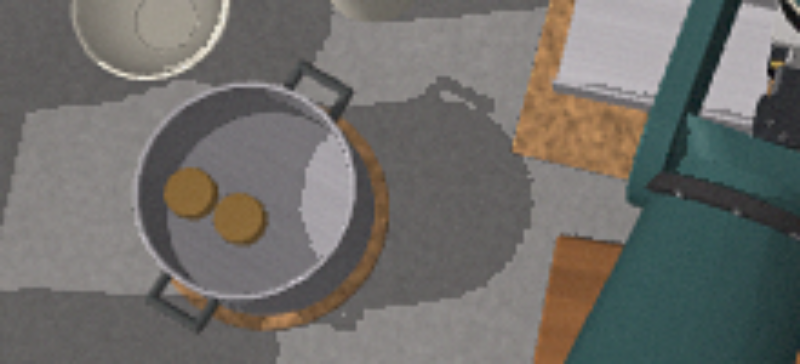

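Both cakes lie in the pot, at crop (190,192) and (240,218). I lower the scoop onto the mat.

>>> drive_tool:
  commands:
    - [0.03, -0.01, 0.3, 0, 0.05, 0]
    - [0.03, -0.01, 0.5, 0, 0, 0]
    - [0.02, -0.01, 0.6, 0, 0, 0]
    - [0, 0, 0.6, 0, 0, 0]
    - [0, 0, 0.45, 0, 0, 0]
    - [0, 0, 0.3, 0, 0, 0]
    - [0, 0, 0.2, 0, 0, 0]
    - [0, 0, 0.1, 0, 0, 0]
    - [0, 0, 0.05, 0, 0, 0]
    - [0, 0, 0, 0, 0, 0]
    - [0, 0, 0, 0, 0, 0]

```text
time: 46.25
tool_pos: [0.6403, -0.0803, 0.0008]
ee_rot: [3.14, -0.0, 1.484]
wrist_force: [-0.2, 0.6, -2.2]
width: 0.02
finger_force: 30.0
```

Run:
```python
from h import *
plan([.6399,-.0804,-.0005],85)
s=snapshot('wrist');save(s,'w11');P=pts(s);h=cv2.cvtColor(s['image'],cv2.COLOR_BGR2HSV)
t=load('top10');print('pot from top',onz(t,157.65,212.2,.088))
q=np.float32([[136,190],[356,190],[246,83],[246,297]])*[220/800,100/364]+[90,160];print(onz(t,q[:,0],q[:,1],.088).round(4).tolist())
cv2.imwrite('pics/w11.png',s['image'])
```

```text
46.25 [ 0.6403 -0.0803  0.0008] [ 3.1401 -0.      1.4842] [-0.2  0.6 -2.2] 0.02 29.983152151107788
turn [ 0.01 -0.    0.01]
shift [-0.004 -0.009  0.032] rows 1 each [-0.004 -0.009  0.032]
pot from top [[0.51699057 0.30999293 0.088     ]]
[[0.506, 0.388, 0.088], [0.528, 0.232, 0.088], [0.5948, 0.3248, 0.088], [0.441, 0.2956, 0.088]]
```

View pics/w11.png

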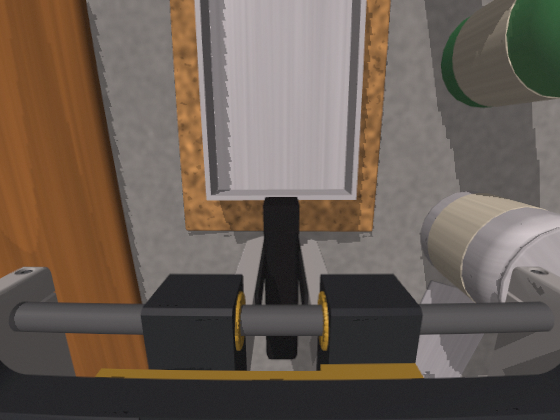

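The pan is centred and aligned on the mat. I set it down, release and rise.

>>> drive_tool:
  commands:
    - [0, 0, 0.03, 0, 0, 0]
    - [0, 0, 0, 0, 0, 0]
    - [0, 0, 0, 0, 0, 0]

```text
time: 46.68
tool_pos: [0.6402, -0.0803, -0.0007]
ee_rot: [3.14, -0.0, 1.484]
wrist_force: [0.1, -1.2, -0.9]
width: 0.0196
finger_force: 30.0
```

>>> drive_tool:
  commands:
    - [0, 0, 0, 0, 0, 0]
    - [0, 0, 0, 0, 0, 0]
    - [0, 0, 0, 0, 0, 0]
    - [0, 0, 0, 0, 0, 0]
    - [0, 0, 0, 0, 0, 0]
    - [0, 0, 0, 0, 0, 0]
  gripper: 0.4

```text
time: 47.42
tool_pos: [0.6399, -0.0802, -0.001]
ee_rot: [3.141, -0.0, 1.484]
wrist_force: [0.1, -1.5, -0.1]
width: 0.0563
finger_force: 0.0
```

>>> drive_tool:
  commands:
    - [0, 0, -0.3, 0, 0, 0]
    - [0, 0, -0.6, 0, 0, 0]
    - [0, 0, -0.8, 0, 0, 0]
    - [0, 0, -0.8, 0, 0, 0]
    - [0, 0, -0.8, 0, 0, 0]
    - [0, 0, -0.6, 0, 0, 0]
    - [0, 0, 0, 0, 0, -0.4]
    - [0, 0, 0, 0, 0, -0.47]
    - [0, 0, 0, 0, 0, 0]

```text
time: 48.55
tool_pos: [0.64, -0.0803, 0.156]
ee_rot: [3.14, 0.0, 1.571]
wrist_force: [-0.9, 0.2, 0.3]
width: 0.0562
finger_force: 0.0
```

Run:
```python
from h import *
plan([.42,-.26,.156],90)
s=snapshot('wrist');save(s,'w12');P=pts(s);h=cv2.cvtColor(s['image'],cv2.COLOR_BGR2HSV)
m=(h[...,0]>8)&(h[...,0]<22)&(h[...,1]>90)&(P[...,2]<.012)&(P[...,0]>.56);n,l,st,c=cv2.connectedComponentsWithStats(cv2.dilate(m.astype(np.uint8),None));i=1+np.argmax(st[1:,4])
rc=cv2.minAreaRect(np.float32(P[(l==i)&m][:,:2]));print('mat',rc)
m=(h[...,1]<40)&(P[...,2]<.05)&(P[...,2]>.005)&(np.hypot(P[...,0]-.649,P[...,1]-.026)<.1)
rc=cv2.minAreaRect(np.float32(P[m][:,:2]));print('pan',rc,np.percentile(P[m][:,2],[1,50,99]))
```

```text
48.55 [ 0.64   -0.0803  0.156 ] [3.1399e+00 1.0000e-04 1.5706e+00] [-0.9  0.2  0.3] 0.0562 0.0
turn [ 0.02  0.   -0.  ]
shift [-4.494 -5.5    0.   ] rows 9 each [-0.499 -0.611  0.   ]
mat ((0.6488285660743713, 0.029771186411380768), (0.21144859492778778, 0.14090502262115479), 84.9111557006836)
pan ((0.6479479670524597, 0.013744816184043884), (0.17232713103294373, 0.09393996000289917), 85.24098205566406) [0.00518457 0.00691601 0.02972515]
```

The scoop lies flat within about 3 mm of the mat centre. Now back to the lid.

>>> drive_tool:
  commands:
    - [-0.3, -0.4, 0, 0, 0, 0]
    - [-0.5, -0.65, 0, 0, 0, 0]
    - [-0.6, -0.75, 0, 0, 0, 0]
    - [-0.65, -0.8, 0, 0, 0, 0]
    - [-0.65, -0.8, 0, 0, 0, 0]
    - [-0.65, -0.8, 0, 0, 0, 0]
    - [-0.6, -0.7, 0, 0, 0, 0]
    - [-0.35, -0.4, 0, 0, 0, 0]
    - [-0.19, -0.2, 0, 0, 0, 0]
    - [0, 0, 0, 0, 0, 0]
    - [0, 0, 0, 0, 0, 0]

```text
time: 49.98
tool_pos: [0.4205, -0.2594, 0.1549]
ee_rot: [3.141, -0.0, 1.572]
wrist_force: [0.2, 0.0, -0.2]
width: 0.0563
finger_force: 0.0
```

Run:
```python
from h import *
s=snapshot('top');save(s,'top13');sc=snapshot('scene');w=snapshot('wrist')
for n,s in(('top',s),('scene',sc),('wrist',w)):
    P=pts(s);m=(P[...,2]>.11)&(P[...,2]<.135)&(np.hypot(P[...,0]-.42,P[...,1]+.391)<.03)
    print(n,m.sum(),P[m].mean(0) if m.sum() else 0)
plan([.42,-.391,.156],90)
```

```text
top 0 0
scene 52 [ 0.42340531 -0.38856878  0.12252272]
wrist 623 [ 0.42017342 -0.38768379  0.12408376]
50.12 [ 0.4204 -0.2594  0.1548] [ 3.1412e+00 -4.0000e-04  1.5723e+00] [-0.5 -1.  -0.5] 0.0562 0.0
turn [ 0.   -0.    0.01]
shift [-3.291 -0.01  -0.031] rows 4 each [-0.823 -0.002 -0.008]
```

Lid unmoved (knob ≈ (0.42,-0.391)).

>>> drive_tool:
  commands:
    - [-0.4, 0, 0, 0, 0, 0]
    - [-0.7, 0, 0, 0, 0, 0]
    - [-0.8, 0, 0, 0, 0, 0]
    - [-0.7, 0, 0, 0, 0, 0]
    - [-0.45, 0, 0, 0, 0, 0]
    - [-0.22, 0, 0, 0, 0, 0]
    - [0, 0, 0, 0, 0, 0]
    - [0, 0, 0.4, 0, 0, 0]
    - [0, 0, 0.5, 0, 0, 0]
    - [0, 0, 0.5, 0, 0, 0]
    - [0, 0, 0.35, 0, 0, 0]
    - [0, 0, 0.18, 0, 0, 0]
    - [0, 0, 0, 0, 0, 0]
    - [0, 0, 0, 0, 0, 0]

```text
time: 51.88
tool_pos: [0.4204, -0.3911, 0.0786]
ee_rot: [3.14, 0.001, 1.571]
wrist_force: [0.1, -0.0, 0.4]
width: 0.0566
finger_force: 0.0
```

>>> drive_tool:
  commands:
    - [0, 0, 0, 0, 0, 0]
    - [0, 0, 0, 0, 0, 0]
    - [0, 0, 0, 0, 0, 0]
    - [0, 0, 0, 0, 0, 0]
    - [0, 0, 0, 0, 0, 0]
    - [0, 0, 0, 0, 0, 0]
  gripper: 1

```text
time: 52.62
tool_pos: [0.42, -0.3907, 0.0778]
ee_rot: [3.141, 0.0, 1.571]
wrist_force: [-0.6, 1.0, 0.7]
width: 0.0231
finger_force: 30.0
```

>>> drive_tool:
  commands:
    - [0, 0, -0.2, 0, 0, 0]
    - [0, 0, -0.4, 0, 0, 0]
    - [0, 0, -0.5, 0, 0, 0]
    - [0, 0, -0.4, 0, 0, 0]
    - [0, 0, 0, 0, 0, 0]

```text
time: 53.25
tool_pos: [0.4209, -0.3917, 0.1401]
ee_rot: [3.138, 0.003, 1.571]
wrist_force: [0.1, 0.6, -1.7]
width: 0.0235
finger_force: 30.0
```

Run:
```python
from h import *
from scipy.optimize import least_squares
for n in('top10','top13','scene9','scene8','scene5'):
    try: s=load(n)
    except Exception: continue
    P=pts(s);d=np.hypot(P[...,0]-.517,P[...,1]-.312);m=(abs(P[...,2]-.087)<.008)&(d>.06)&(d<.1)
    if n=='scene5': m=(abs(P[...,2]-.087)<.008)&(d>.06)&(d<.1)
    q=P[m][:,:2]
    f=least_squares(lambda x:np.hypot(q[:,0]-x[0],q[:,1]-x[1])-.078,[.517,.312],loss='soft_l1',f_scale=.002);a=np.arctan2(*(q-f.x).T[::-1]);print(n,len(q),f.x,np.std(f.fun),np.histogram(a,8,(-np.pi,np.pi))[0])
plan([.435,-.27,.14],90)
```

```text
top10 400 [0.51746433 0.31138932] 0.002248860998903702 [49 54 49 39 53 64 51 41]
top13 397 [0.51737717 0.31148079] 0.0022043998681143 [51 50 45 40 57 64 49 41]
scene9 475 [0.5187153 0.3118906] 0.001886291760433349 [78 10 45 59 99 83 46 55]
scene8 491 [0.51882186 0.31191222] 0.0019567083895631514 [80 34 33 61 90 88 43 62]
scene5 545 [0.5189046  0.31183844] 0.002028880205554084 [ 82  72  42  61 100  84  43  61]
53.25 [ 0.4209 -0.3917  0.1401] [3.1382 0.0032 1.5713] [ 0.1  0.6 -1.7] 0.0235 29.999493956565857
turn [0.03 0.03 0.  ]
shift [3.042 0.353 0.004] rows 4 each [0.76  0.088 0.001]
```

>>> drive_tool:
  commands:
    - [0.4, 0.06, 0, 0, 0, 0]
    - [0.7, 0.1, 0, 0, 0, 0]
    - [0.95, 0.13, 0, 0, 0, 0]
    - [0.95, 0.13, 0, 0, 0, 0]
    - [0.95, 0.13, 0, 0, 0, 0]
    - [0.95, 0.13, 0, 0, 0, 0]
    - [0.95, 0.13, 0, 0, 0, 0]
    - [0.95, 0.13, 0, 0, 0, 0]
    - [0.95, 0.13, 0, 0, 0, 0]
    - [0.95, 0.13, 0, 0, 0, 0]
    - [0.95, 0.13, 0, 0, 0, 0]
    - [0.95, 0.13, 0, 0, 0, 0]
    - [0.95, 0.13, 0, 0, 0, 0]
    - [0.95, 0.13, 0, 0, 0, 0]
    - [0.95, 0.13, 0, 0, 0, 0]
    - [0.6, 0.1, 0, 0, 0, 0]
    - [0.3, 0.05, 0, 0, 0, 0]
    - [0, 0, 0, 0, 0, 0]
    - [0, 0, 0, 0, 0, 0]

```text
time: 55.62
tool_pos: [0.4994, 0.1825, 0.1375]
ee_rot: [-3.141, 0.001, 1.57]
wrist_force: [0.1, 0.6, -2.7]
width: 0.0235
finger_force: 30.0
```

Run:
```python
from h import *
plan([.517,.312,.14],90)
s=snapshot('top');save(s,'top14');P=pts(s)
d=np.hypot(P[...,0]-.517,P[...,1]-.312);q=P[(abs(P[...,2]-.087)<.008)&(d>.06)&(d<.1)][:,:2];print(len(q))
s=snapshot('wrist');save(s,'w14')
```

```text
55.62 [0.4994 0.1825 0.1375] [-3.1415e+00  6.0000e-04  1.5704e+00] [ 0.1  0.6 -2.7] 0.0235 29.99945819377899
turn [-0.    0.01 -0.  ]
shift [ 3.237  0.44  -0.063] rows 4 each [ 0.809  0.11  -0.016]
118
```

>>> drive_tool:
  commands:
    - [0.4, 0.06, 0, 0, 0, 0]
    - [0.6, 0.08, 0, 0, 0, 0]
    - [0.7, 0.09, 0, 0, 0, 0]
    - [0.7, 0.09, 0, 0, 0, 0]
    - [0.5, 0.07, 0, 0, 0, 0]
    - [0.33, 0.05, 0, 0, 0, 0]
    - [0, 0, 0, 0, 0, 0]
    - [0, 0, 0.4, 0, 0, 0]
    - [0, 0, 0.5, 0, 0, 0]
    - [0, 0, 0.35, 0, 0, 0]
    - [0, 0, 0.15, 0, 0, 0]
    - [0, 0, 0, 0, 0, 0]
    - [0, 0, 0, 0, 0, 0]

```text
time: 57.35
tool_pos: [0.5179, 0.3127, 0.0827]
ee_rot: [3.14, -0.001, 1.571]
wrist_force: [0.1, 0.1, -1.5]
width: 0.0235
finger_force: 30.0
```

Run:
```python
from h import *
plan([.517,.312,.0758],90)
s=snapshot('scene');save(s,'scene15');P=pts(s)
w=snapshot('wrist');save(w,'w15')
for n,s in(('scene',s),('wrist',w)):
    P=pts(s);m=(P[...,2]>.09)&(P[...,2]<.112)&(np.hypot(P[...,0]-.517,P[...,1]-.312)<.09)
    print(n,m.sum(),cv2.minEnclosingCircle(np.float32(P[m][:,:2])),np.median(P[m],0))
cv2.imwrite('pics/c15.png',np.hstack([cv2.resize(w['image'],(400,300)),cv2.resize(load('scene15')['image'][220:330,330:460],(400,300))]))
```

```text
57.35 [0.5179 0.3127 0.0827] [ 3.1396e+00 -8.0000e-04  1.5711e+00] [ 0.1  0.1 -1.5] 0.0235 29.999530613422394
turn [ 0.02 -0.01  0.  ]
shift [-0.018 -0.022  0.172] rows 1 each [-0.018 -0.022  0.172]
scene 2098 ((0.5195336937904358, 0.31160521507263184), 0.08490189909934998) [0.53625876 0.32695556 0.10114819]
wrist 28123 ((0.5178777575492859, 0.3115393817424774), 0.08321727067232132) [0.5179357  0.34075364 0.10138599]
```

View pics/c15.png

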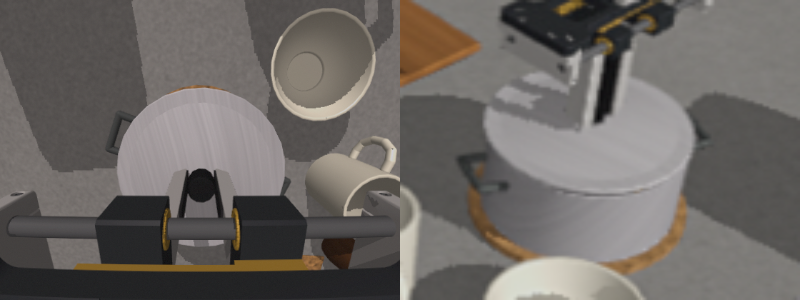

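The lid is centred over the pot to within about 1 mm (scene view: lid (0.5195,0.3116), rim (0.5188,0.3119)). Lowering and releasing.

>>> drive_tool:
  commands:
    - [0, -0.01, 0.07, 0, 0, 0]
    - [0, 0, 0.05, 0, 0, 0]
    - [0, 0, 0.04, 0, 0, 0]
    - [0, 0, 0.02, 0, 0, 0]
    - [0, 0, 0, 0, 0, 0]
    - [0, 0, 0, 0, 0, 0]

```text
time: 58.2
tool_pos: [0.5168, 0.3126, 0.0758]
ee_rot: [3.141, -0.0, 1.571]
wrist_force: [-3.6, -1.4, 5.3]
width: 0.0236
finger_force: 30.0
```

>>> drive_tool:
  commands:
    - [0, 0, 0, 0, 0, 0]
    - [0, 0, 0, 0, 0, 0]
    - [0, 0, 0, 0, 0, 0]
    - [0, 0, 0, 0, 0, 0]
    - [0, 0, 0, 0, 0, 0]
    - [0, 0, 0, 0, 0, 0]
  gripper: 0.4

```text
time: 58.95
tool_pos: [0.5169, 0.3126, 0.0745]
ee_rot: [3.141, -0.0, 1.571]
wrist_force: [-0.7, -0.0, 0.6]
width: 0.0562
finger_force: 0.0
```

>>> drive_tool:
  commands:
    - [0, 0, -0.3, 0, 0, 0]
    - [0, 0, -0.5, 0, 0, 0]
    - [0, 0, -0.7, 0, 0, 0]
    - [0, 0, -0.7, 0, 0, 0]
    - [0, 0, -0.5, 0, 0, 0]
    - [0, -0.5, 0, 0, 0, 0]
    - [0, -0.8, 0, 0, 0, 0]
    - [0, -0.9, 0, 0, 0, 0]
    - [0, -0.9, 0, 0, 0, 0]
    - [0, -0.6, 0, 0, 0, 0]
    - [0, -0.3, 0, 0, 0, 0]
    - [0, 0, 0, 0, 0, 0]
    - [0, 0, 0, 0, 0, 0]

```text
time: 60.58
tool_pos: [0.3576, 0.3125, 0.1826]
ee_rot: [3.141, -0.0, 1.571]
wrist_force: [-0.3, -0.0, 0.3]
width: 0.0564
finger_force: 0.0
```

Run:
```python
from h import *
obs()
for n in('top','scene'):
    s=snapshot(n);save(s,n+'16');P=pts(s)
    m=(P[...,2]>.085)&(P[...,2]<.105)&(np.hypot(P[...,0]-.517,P[...,1]-.312)<.092)
    q=P[m];print(n,m.sum(),cv2.minEnclosingCircle(np.float32(q[:,:2])),np.linalg.lstsq(np.c_[q[:,:2]-[.517,.312],np.ones(len(q))],q[:,2],rcond=None)[0])
cv2.imwrite('pics/c16.png',np.hstack([cv2.resize(load('top16')['image'],(400,300)),cv2.resize(load('scene16')['image'],(400,300))]))
```

```text
60.58 [0.3576 0.3125 0.1826] [ 3.1405e+00 -1.0000e-04  1.5707e+00] [-0.3 -0.   0.3] 0.0564 0.0
top 2887 ((0.518733024597168, 0.3112814724445343), 0.08423032611608505) [0.00161358 0.00337872 0.09595901]
scene 2373 ((0.516728937625885, 0.3118087947368622), 0.08603958785533905) [-0.00591473  0.00306185  0.09434385]
```

View pics/c16.png

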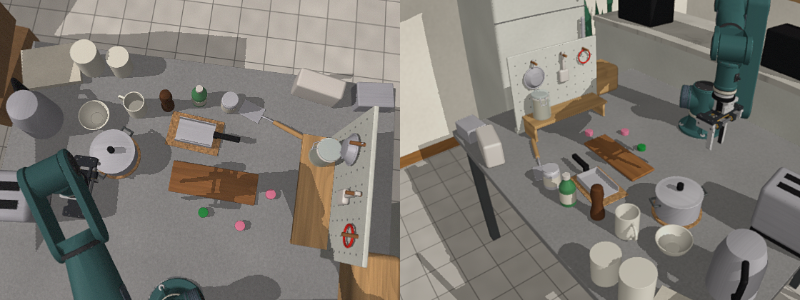

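The lid is flat and centred on the pot, the scoop lies on the mat, the shelf is clear and nothing else has moved. Handing in.

```bash
python3 -c "
from bench import close_job
print(close_job())"
```

```text
the job is handed in; nothing more can be done
None
```

The job is handed in (the hand-in gave no verdict): both cakes (the only two on the board) are in the pot, the lid is back on flat and centred, the empty scoop lies flat within about 3 mm of the mat's middle, and the camera views show nothing else moved; it took about 61 s of the 210 s.

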